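# Fill the truffle canister and take its cover back off the inner lid

### The job

Scoop the chocolate truffles out of the tray with the scoop, tip at least two of the three into the open canister without touching them with the gripper, and stand the scoop back in the tray. Then take the nested lid pair by the tall knob of the inner lid, lower both together onto the canister until the inner lid is fully seated, let go of the knob, and lift the wooden outer lid alone straight up by its collar, leaving the inner lid seated. Finish while still holding the outer lid level in the gripper, clear above the inner lid's knob, ready for a date sticker; leave everything else standing where it is.

Things in the scene. Friction and masses are not known exactly. Their poses are not given: they have to be found in the camera images.
- canister: Open round steel canister, fixed to the worktop: 92 mm outer diameter, 85 mm high, mouth 82 mm inner diameter, wall 4 mm, inner floor 5 mm above its underside. Origin: centre of the underside; z up.
- inner_lid: Inner lid, loose, 160 g, lower of the nested pair: black plug (78 mm dia, 14 mm deep, chamfered), on it a steel flange (91 mm dia, 5 mm thick) and an upright steel knob, 22 mm dia, 19 to 78 mm above the origin. Origin: centre of the plug's underside, z up. Starts standing on the worktop. Seated: flange on the canister's rim, origin 71 mm above the canister's, same axis; 2 mm play all round.
- outer_lid: Outer lid, loose, 90 g, pale wood: cover 101 mm dia, 5 mm thick, 3 mm skirt hanging over the flange; collar 43 mm outer dia, from 5 to 27 mm above the origin. The knob stands through its 32 mm hole, 32 mm higher than the collar. Origin: centre of the cover's underside, resting on the flange 19 mm above the inner lid's origin, z up. Not joined: the knob lifts both, the collar only this one.
- tray: Rectangular white tray, fixed to the worktop: 182 x 75 x 32 mm (along its x, y, z), walls and floor 5 mm thick. Origin: centre of the underside; its x axis runs along its length away from the robot. The truffles lie in the near (-x) half, the scoop stands in the far (+x) half.
- scoop: Steel scoop, 90 g: flat pan 70 mm long (x), 59 wide (y), 30 high, open at its -x end towards the truffles, side walls only behind x = -12 mm; a 2 mm lip at x = -34 mm holds truffles up to about 15 deg of tilt, past 25 they roll out. Upright handle at x = 36 mm: wooden grip 14 mm (x) by 24 mm (y), 55 to 115 mm above the origin. Origin: middle of the underside, z up. 3 mm play each side in the tray.
- scoop_handle (a point): Point in the middle of the scoop's wooden grip, at x = 36 mm, z = 88 mm in the scoop's frame; axes as the scoop's.
- truffle_0: Smooth dark chocolate truffle, a ball of 22 mm diameter, 15 g, in the tray. Origin: its centre. It rolls; its axes mean nothing.
- truffle_1: Smooth dark chocolate truffle, a ball of 22 mm diameter, 15 g, in the tray. Origin: its centre. It rolls; its axes mean nothing.
- truffle_2: Smooth dark chocolate truffle, a ball of 22 mm diameter, 15 g, in the tray. Origin: its centre. It rolls; its axes mean nothing.
- dosing_cup: Bystander: open steel cup, 58 mm diameter, 50 mm high, near the robot. Origin: centre of the underside.
- service_bell: Bystander: small counter bell, 67 mm diameter, 49 mm high. Origin: centre of the underside.
- tamper: Bystander: tamper with wooden handle, 58 mm diameter, 97 mm high, behind the canister. Origin: centre of the underside.
- espresso_cup: Bystander: striped espresso cup, 60 x 83 x 49 mm, behind the canister. Origin: centre of the underside.
- pitcher: Bystander: small steel milk pitcher, 68 x 90 x 98 mm, at the right. Origin: centre of the underside.

How it is judged:
By the outcome, as a careful person would: the job done as asked, in the order asked, and still so for the second after the job is handed in, while the arm keeps its last pose, push and grip.
It also fails if it takes over 69 s, if anything falls off the work surface, if the arm or the gripper's body presses on something with over 40 N, if the wrist force passes 120 N, or if a joint passes its speed limit or range.

### The arm

A 7-joint arm with a two-finger parallel gripper is mounted at the origin on a cart in front of the work surface, level with it; the furniture and walls round the work are solid. World frame = base frame: x ahead of the robot, y to its left, z up, the work surface at z = 0. Lengths are in mm, angles in rad, forces in N, time in s.
With the tool pointing down it reaches from about 350 to 900 mm from the base axis. Payload 19.9 kg.
Tool frame: the origin (TCP) lies midway between the tips of the shut fingers; the grasp point (between the pads) lies 19 mm behind it (robot.pinch_z is the distance from the TCP to the grasp point, in mm); z points along the fingers, y is the direction in which the jaws open and shut (so a half turn about z gives the same grasp; the last joint's range is limited). The gripper opens to 94 mm and grips with 3 to 60 N. Pads are 16 mm wide; open, the fingers measure 119 mm over their backs; the gripper's body (75 mm by 177 mm) begins 78 mm behind the grasp point.
Start: joints at [1.153, 0.417, -0.01, 1.614, 0.005, 1.111, -0.053], TCP at [229.959, -581.135, 205.425] pointing down, gripper open.
Joint ranges: [-2.81, 2.81], [-0.39, 2.02], [-1.27, 1.25], [0.06, 2.57], [-1.19, 4.33], [0.19, 2], [-2.82, 2.82]. Speed limits (rad/s): [1.89, 1.89, 2.39, 2.39, 3.01, 3.01, 3.01].

### API

Orientations are given as a 3x3 rotation matrix whose columns are the frame's x, y, z axes.
In Python, from workcell import sense, imaging, ticket, robot gives the robot as it stands.
- The arm moves only by the tool send_rows, never from a script. Its argument "moves" is one flat list of numbers, 7 for each row, row after row: the shift along the tool's x, y, z in mm, then the turn, a rotation vector about the tool's x, y, z in rad, then the opening, from 0 (shut) to 1 (fully open). A call has 1 to 20 rows; each row is the pose to reach, as a shift and turn from the pose commanded when the call began, along the tool's axes at that moment; what a row does not reach only later rows make up. A row lasts 1/10 s, in which the tool goes at most 50 mm and 8.59 degrees, less where a joint would pass 70% of its speed; a pose out of reach is approached as far as the arm can. A call with a gripper value outside its range is refused whole. The fingers move at their own pace and stop on an object; the grip force is fixed at half the most. Time passes only in rows, so rows that repeat a pose let the fingers close. It gives the time, the measured TCP pose, the force and the opening at its end, in the units of the state.
- sense(): the state, without advancing time (a new reading comes with each control period).
- imaging.grab_frame(name): name is "scene" or "top"; returns a dict with "pixels" (420x560x3 uint8, blue, green, red), "z_map" (420x560 float32, mm along the optical axis (not along the pixel's ray), 0 where there is no reading), "fov_y" (degrees; the focal length in pixels is half the picture's height over the tangent of half this angle, whatever the lens; pixels are square), "cx", "cy" (the principal point, pixels), "k1" (the pictures are not rectified: a ray, as slopes to the right and down, at radius r is drawn at 1 + k1 r^2 times it, then the intrinsics apply), "origin" and "attitude" of the camera in the world. Camera axes: x right, y up, looking along -z (the intrinsics and any distortion apply to the point x, -y, -z); pixel columns grow to the right and rows downward; lengths in mm; the calibration is good to about 2 mm. A picture is of the moment at which its call begins.
- ticket.sign_off(): hands the job in, once; it reports no verdict.
The state is a dict: "clock": time; "qpos": joint angles; "joint_velocities": joint speeds; "joint_efforts": joint torques, N m; "position": TCP position; "orientation": TCP orientation; "ft_force": force on the tool from outside, world axes, zero at the start; "wrist_torque": the same for the moment, N m; "opening": finger opening in mm.
Only numpy, scipy, OpenCV 4.12 (cv2) and the standard library are available. Lean on these libraries where they do the work, as an engineer would, in place of code of your own. Each camera call takes 0.05 s, during which the arm holds its last target.

## Working session

There is one attempt and no reset: what is moved stays moved. The work goes in short steps, Python scripts to look and compute and a tool call to move; the robot and the scene stay as the last step left them, time stands still between calls to the robot, and variables do not carry over. Pictures are saved under pics/ and viewed, and the job is handed in when it is done.

Besides the shell and the picture viewer there is one more tool, called after "Emit:" as name(argument=value, ...), one argument or row to a line, values as JSON. send_rows: Moves the arm, as the interface text tells. Its arguments: {"type":"object","properties":{"moves":{"type":"array"}},"required":["moves"]}

```bash
ls -a; mkdir -p pics
python3 - <<'E'
from workcell import sense, imaging, ticket, robot
import cv2
s=sense(); print(s); print([a for a in dir(robot) if a[0]!='_'])
for n in("scene","top"):
    f=imaging.grab_frame(n); cv2.imwrite(f"pics/{n}0.png",f["pixels"]); print(n,{k:v for k,v in f.items() if k not in("pixels","z_map")})
E
```

```text
.
..
pics
{'clock': 0.0, 'qpos': array([ 1.15250596,  0.41795826, -0.01028855,  1.61419392,  0.0046797 ,
        1.11069915, -0.05299761]), 'joint_velocities': array([ 2.77746639e-04, -1.43618316e-03,  1.33843763e-03, -2.66169825e-05,
       -4.13671219e-05,  4.98696476e-04,  1.25611394e-03]), 'joint_efforts': array([ 8.57469131e-04, -8.51263475e+01,  6.38724044e-01, -4.25988257e+01,
       -4.86754929e-02,  1.86803093e-02,  2.15905043e-04]), 'position': array([ 229.80272022, -580.8001404 ,  204.82686024]), 'orientation': array([[ 9.29854585e-01,  3.67926858e-01, -5.27615356e-04],
       [ 3.67927227e-01, -9.29853918e-01,  1.11639123e-03],
       [-7.98548882e-05, -1.23220556e-03, -9.99999238e-01]]), 'ft_force': array([-0.18349543, -0.1866705 , -0.56945639]), 'wrist_torque': array([-0.02211059, -0.00965214,  0.05474515]), 'opening': 93.81863359861548}
['IKError', 'pinch_z']
scene {'fov_y': 50.88427696842599, 'cx': 279.47551077735, 'cy': 213.81349777062732, 'k1': -0.14305213320029028, 'origin': array([ 517.64014931,  544.69903235, 1023.29149262]), 'attitude': array([[-0.99161758,  0.11015561, -0.06753009],
       [-0.12903583, -0.81734709,  0.56151   ],
       [ 0.00665795,  0.56551699,  0.82470977]])}
top {'fov_y': 51.56041378830965, 'cx': 278.5538856736965, 'cy': 211.90281186589922, 'k1': -0.12770595822785386, 'origin': array([ 394.71601363,  -85.78548834, 1361.5933629 ]), 'attitude': array([[-1.50186910e-02,  9.88305393e-01, -1.51746133e-01],
       [-9.99881725e-01, -1.53474578e-02, -9.95482719e-04],
       [-3.31275831e-03,  1.51713234e-01,  9.88419000e-01]])}
```

View pics/scene0.png

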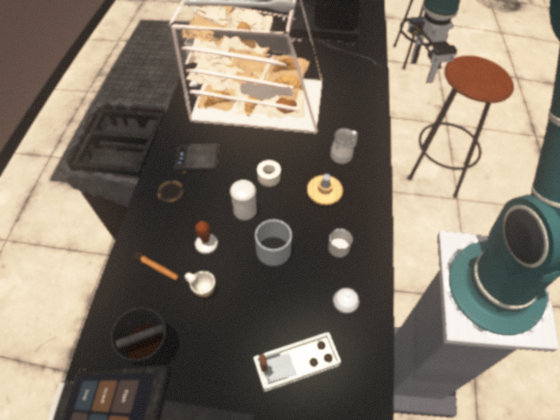

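View pics/top0.png

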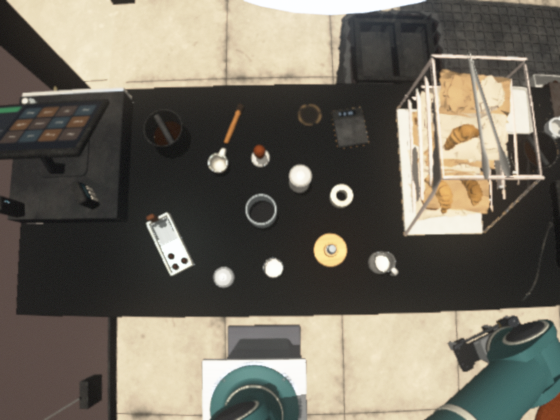

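The top view shows the tray at about (170,243), the canister at (261,210) and the lid pair at (330,250). The bell is at (224,277), the dosing cup at (273,268), the pitcher at (381,263) and the tamper at (260,155). Next I'll build the helpers and measure.

```bash
cat > h.py <<'E'
import numpy as np, cv2
from workcell import sense, imaging, ticket, robot
def K(f):
    fl=f["pixels"].shape[0]/2/np.tan(np.radians(f["fov_y"]/2))
    return np.array([[fl,0,f["cx"]],[0,fl,f["cy"]],[0,0,1.]]), np.array([f["k1"],0,0,0,0.])
def rays(f,uv):
    k,d=K(f)
    n=cv2.undistortPointsIter(np.float64(uv).reshape(-1,1,2),k,d,None,None,(3,50,1e-10)).reshape(-1,2)
    return np.c_[n[:,0],-n[:,1],-np.ones(len(n))]@f["attitude"].T   # unit depth
def plane(f,uv,z):
    r=rays(f,uv);o=f["origin"];return o+r*((z-o[2])/r[:,2])[:,None]
def cloud(f):
    h,w=f["z_map"].shape;u,v=np.meshgrid(np.arange(w),np.arange(h))
    r=rays(f,np.c_[u.ravel(),v.ravel()]);return (f["origin"]+r*f["z_map"].reshape(-1,1)).reshape(h,w,3)
def proj(f,P):
    k,d=K(f);c=(np.atleast_2d(P)-f["origin"])@f["attitude"]; n=np.c_[c[:,0]/-c[:,2],-c[:,1]/-c[:,2]]
    r2=(n**2).sum(1,keepdims=True);n=n*(1+f["k1"]*r2);return n*k[0,0]+[f["cx"],f["cy"]]
def crop(f,P,half,name,s):
    u,v=proj(f,P)[0].astype(int);a=f["pixels"][max(v-half,0):v+half,max(u-half,0):u+half]
    cv2.imwrite(name,cv2.resize(a,None,fx=s,fy=s,interpolation=cv2.INTER_CUBIC));print(name,"offset",max(u-half,0),max(v-half,0),"scale",s)
def circ(p):
    A=np.c_[2*p[:,:2],np.ones(len(p))];x=np.linalg.lstsq(A,(p[:,:2]**2).sum(1),rcond=None)[0]
    return x[:2],np.sqrt(x[2]+x[:2]@x[:2])
E
python3 - <<'E'
from h import *
for n in("scene","top"):
    f=imaging.grab_frame(n);np.save(n+"0.npy",f,allow_pickle=True)
    c=cloud(f);
    uvs={"scene":[(272,243),(325,187),(297,360),(346,300),(340,243),(300,300)],"top":[(261,210),(330,250),(170,243),(224,277),(273,268),(300,240)]}[n]
    for u,v in uvs: print(n,u,v,c[v,u].round(1))
    z=c[...,2]; 
    m=cv2.normalize(np.clip(z,-10,130),None,0,255,cv2.NORM_MINMAX).astype(np.uint8)
    cv2.imwrite(f"pics/z_{n}.png",cv2.applyColorMap(m,cv2.COLORMAP_JET))
f=np.load("top0.npy",allow_pickle=True).item();g=np.load("scene0.npy",allow_pickle=True).item()
p=plane(f,[(170,243)],20)[0];crop(f,p,50,"pics/ct.png",6);crop(g,p,55,"pics/cs.png",6)
p=plane(f,[(330,250)],40)[0];crop(f,p,40,"pics/lt.png",6);crop(g,p,40,"pics/ls.png",6)
E
```

```text
scene 272 243 [608.7 -52.4   4.3]
scene 325 187 [ 482.5 -233.3   39.8]
scene 297 360 [508.  251.8   3.5]
scene 346 300 [406.7 100.7  35. ]
scene 340 243 [427.2 -78.6   0.7]
scene 300 300 [517.1  98.6  -2.1]
top 261 210 [609.5 -29.2   7.4]
top 330 250 [ 475.6 -234.7   78. ]
top 170 243 [509.1 259.    5.8]
top 224 277 [401.2  83.7  37.3]
top 273 268 [427.2 -64.6   7.2]
top 300 240 [ 513.9 -150.6   -4.9]
pics/ct.png offset 120 192 scale 6
pics/cs.png offset 242 304 scale 6
pics/lt.png offset 289 209 scale 6
pics/ls.png offset 286 145 scale 6
```

View pics/ct.png

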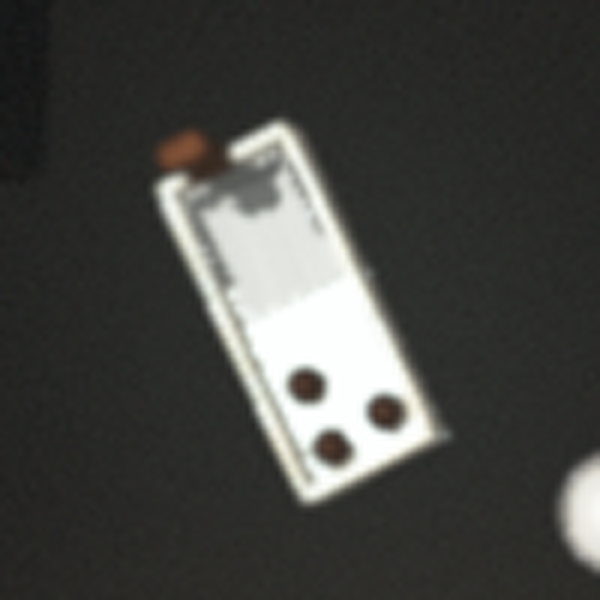

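View pics/cs.png

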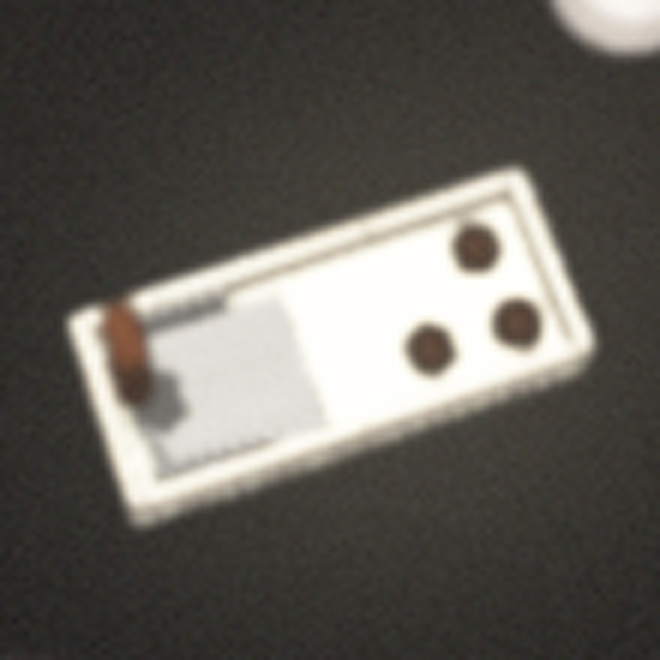

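View pics/z_top.png

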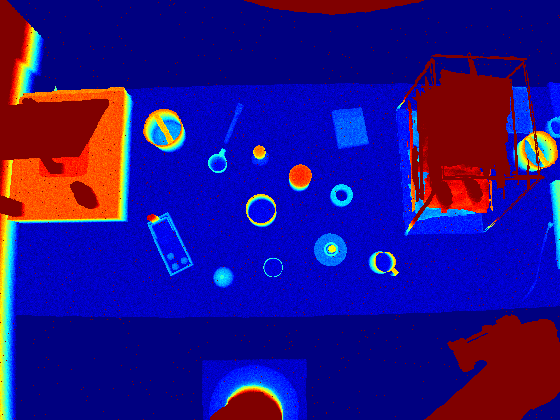

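View pics/lt.png

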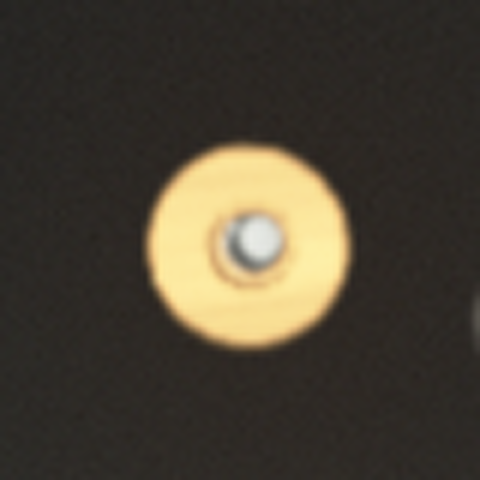

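The crops show the tray with three truffles near the robot and the scoop pan at the far end, its brown grip at the far wall. The lid pair stands nested with the knob upright. Next I'll measure from both views.

```bash
cat > meas.py <<'E'
from h import *
def load(n): return np.load(n+"0.npy",allow_pickle=True).item()
def tray(f):
    c=cloud(f);near=(np.hypot(c[...,0]-508,c[...,1]-255)<150)
    hsv=cv2.cvtColor(f["pixels"],cv2.COLOR_BGR2HSV)
    m=((near)&(hsv[...,2]>100)&(c[...,2]<60)).astype(np.uint8)
    n,l,s,_=cv2.connectedComponentsWithStats(m);i=1+np.argmax(s[1:,4]);m=(l==i).astype(np.uint8)
    cnt=max(cv2.findContours(m,cv2.RETR_EXTERNAL,cv2.CHAIN_APPROX_NONE)[0],key=len)[:,0]
    # rim points: depth
    sel=near&(c[...,2]>25)&(c[...,2]<38)&(hsv[...,2]>90)&(m>0);p=c[sel]
    return plane(f,cnt,32),p
if __name__=="__main__":
  for n in("top","scene"):
    f=load(n);c=cloud(f);hsv=cv2.cvtColor(f["pixels"],cv2.COLOR_BGR2HSV)
    q,p=tray(f)
    print(n,"tray mask@32",[np.round(x,2) for x in cv2.minAreaRect(q[:,:2].astype(np.float32))],"rimdepth",len(p),[np.round(x,2) for x in cv2.minAreaRect(p[:,:2].astype(np.float32))],p[:,2].mean().round(1))
    near=np.hypot(c[...,0]-508,c[...,1]-255)<150
    # dark truffles: dark inside tray
    br=near&(hsv[...,1]>60)&((hsv[...,0]<25)|(hsv[...,0]>170))&(hsv[...,2]<190)&(hsv[...,2]>15)
    k,l,s,ce=cv2.connectedComponentsWithStats(br.astype(np.uint8))
    for i in range(1,k):
        if s[i,4]>8: print("  brown",s[i,4],ce[i].round(1),"@16",plane(f,[ce[i]],16)[0][:2].round(1),"depthmed",np.median(c[l==i],0).round(1))
    # canister
    r=np.hypot(c[...,0]-607,c[...,1]+30)
    p=c[(r<58)&(r>30)&(c[...,2]>80)&(c[...,2]<92)];print("  can",len(p),circ(p),p[:,2].mean())
    r=np.hypot(c[...,0]-478,c[...,1]+235)
    y=(r<75)&(hsv[...,1]>70)&(hsv[...,0]>10)&(hsv[...,0]<35)&(hsv[...,2]>120)
    cnt=max(cv2.findContours(y.astype(np.uint8),cv2.RETR_EXTERNAL,cv2.CHAIN_APPROX_NONE)[0],key=len)[:,0]
    h=cv2.convexHull(cnt)[:,0];q=plane(f,h,24);print("  lid",circ(q),cv2.minEnclosingCircle(q[:,:2].astype(np.float32)))
    p=c[(r<75)&(c[...,2]>18)&(c[...,2]<29)];print("  lid depth",circ(p),p[:,:2].mean(0),cv2.minEnclosingCircle(p[:,:2].astype(np.float32)))
    p=c[(r<40)&(c[...,2]>72)&(c[...,2]<84)];print("  knob",len(p),np.median(p,0))
    for nm,(x,yy) in dict(bell=(401,84),dose=(420,-65)).items():
        r=np.hypot(c[...,0]-x,c[...,1]-yy);p=c[(r<60)&(c[...,2]>15)];print("  ",nm,p[:,:2].mean(0),p[:,2].max())
E
python3 meas.py
```

```text
top tray mask@32 [array([506.49, 255.69]), array([189.02,  83.73]), np.float64(26.62)] rimdepth 329 [array([505.76, 256.98]), array([183.27,  77.79]), np.float64(26.35)] 30.7
  brown 75 [151.1 217.1] @16 [591.  318.9] depthmed [578.5 291.2 106.4]
  brown 13 [170.6 255.6] @16 [468.8 253.8] depthmed [467.3 251.2  25. ]
  brown 13 [183.6 260.4] @16 [453.6 212.6] depthmed [454.3 209.8  25. ]
  brown 12 [174.9 266.3] @16 [435.4 239.7] depthmed [436.2 237.4  25. ]
  can 120 (array([601.2913076 , -30.86679991]), np.float64(43.682547322077156)) 84.2662170078532
  lid (array([ 480.55839728, -240.8285919 ]), np.float64(52.1042145525399)) ((480.7703552246094, -240.97764587402344), 52.610164642333984)
  lid depth (array([ 481.07380363, -241.19435582]), np.float64(38.79031478706589)) [ 480.9325113  -239.93102828] ((481.384033203125, -241.34161376953125), 50.79978942871094)
  knob 40 [ 481.45132889 -240.85404767   77.43943972]
   bell [401.99954033  88.38889139] 53.272923661893856
   dose [396.93276603 -84.24739031] 1361.5933628990017
scene tray mask@32 [array([507.53, 260.6 ]), array([188.6 ,  86
[... 276 characters left out ...]
357.5] @16 [438.8 240.9] depthmed [439.1 242.9  23.6]
  brown 30 [313.4 361.6] @16 [470.6 254.5] depthmed [471.4 257.1  24.8]
  can 204 (array([602.62756866, -30.52042284]), np.float64(43.822904262964556)) 83.92908220580485
  lid (array([ 482.75198234, -237.96684767]), np.float64(53.22334777406678)) ((482.42236328125, -238.1229248046875), 54.366878509521484)
  lid depth (array([ 482.28320554, -240.740661  ]), np.float64(39.372880167414294)) [ 482.32915055 -232.4967115 ] ((481.32745361328125, -240.37411499023438), 51.765995025634766)
  knob 45 [ 482.86757691 -239.86374591   77.12055582]
   bell [406.05619041  96.37428972] 50.1692105714252
   dose [430.2109818  -65.34225498] 53.659486183544914
```

Run:
```python
from meas import *
T=np.array([507.4,257.2]);a=np.radians(26.5);R=np.array([[np.cos(a),-np.sin(a)],[np.sin(a),np.cos(a)]])
for n in("top","scene"):
    f=load(n);c=cloud(f);hsv=cv2.cvtColor(f["pixels"],cv2.COLOR_BGR2HSV)
    near=np.hypot(c[...,0]-580,c[...,1]-295)<50
    p=c[near&(c[...,2]>113)&(c[...,2]<128)];print(n,"grip top",len(p),np.median(p,0),((p[:,:2]-T)@R).mean(0),((p[:,:2]-T)@R).std(0),p[:,2].mean())
    p=c[near&(c[...,2]>62)&(c[...,2]<128)];q=(p[:,:2]-T)@R;print("   allgrip",np.percentile(q,[3,97],axis=0))
    # pan: grey floor height vs white : value mask inside tray
    loc=(c[...,:2]-T)@R
    ins=(abs(loc[...,0])<84)&(abs(loc[...,1])<30)&(c[...,2]<16)
    for x in range(-20,80,6):
        s=ins&(abs(loc[...,0]-x)<3);print(x,hsv[s][:,2].mean().round(),end=" ")
    print()
    # tall things near
    b=(c[...,2]>60)&(np.hypot(c[...,0]-580,c[...,1]-295)<300)&(np.hypot(c[...,0]-580,c[...,1]-295)>55)
    b&=~(np.hypot(c[...,0]-602,c[...,1]+30)<70)
    p=c[b];i=p[:,1]>100
    for z0 in(60,120,170,220,300):
        q=p[(p[:,2]>z0)&i];
        if len(q): print("   tall>",z0,q.min(0).round(),q.max(0).round())
    x=(np.hypot(c[...,0]-602,c[...,1]+30)<200)&(c[...,2]>40)&(np.hypot(c[...,0]-602,c[...,1]+30)>60)
    p=c[x];print("  behind can",len(p));
    for z0 in (40,80): 
        q=p[(p[:,2]>z0)&(p[:,2]<300)];print(z0,np.unique((q[:,:2]/40).round(),axis=0).tolist())
```

```text
top grip top 33 [578.85673972 292.17910648 117.8502445 ] [78.23478491 -0.35025211] [3.842043  6.4191614] 117.93554259889349
   allgrip [[ 71.34146461 -11.27002414]
 [ 83.94822945   9.1154    ]]
-20 254.0 -14 254.0 -8 254.0 -2 254.0 4 253.0 10 240.0 16 232.0 22 231.0 28 229.0 34 220.0 40 222.0 46 221.0 52 222.0 58 206.0 64 168.0 70 163.0 76 119.0 
   tall> 60 [578. 210.  60.] [880. 595. 389.]
   tall> 120 [603. 391. 120.] [862. 573. 389.]
   tall> 170 [603. 391. 170.] [862. 573. 389.]
   tall> 220 [689. 391. 248.] [862. 573. 389.]
   tall> 300 [689. 392. 300.] [815. 573. 389.]
  behind can 2340
40 [[10.0, -2.0], [10.0, -1.0], [11.0, -2.0], [11.0, -1.0], [17.0, -5.0], [17.0, -4.0], [17.0, -3.0], [18.0, -5.0], [18.0, -4.0], [18.0, -3.0], [18.0, 2.0], [18.0, 3.0], [19.0, -1.0], [19.0, -0.0], [19.0, 2.0], [20.0, -1.0], [20.0, -0.0]]
80 [[17.0, -5.0], [17.0, -4.0], [17.0, -3.0], [18.0, -5.0], [18.0, -4.0], [18.0, -3.0], [19.0, -1.0], [19.0, -0.0], [20.0, -1.0], [20.0, -0.0]]
scene grip top 81 [579.77091601 294.37645812 118.06316957] [81.31157765  0.46902736] [3.89774302 7.05129409] 118.007
[... 158 characters left out ...]
226.0 34 221.0 40 220.0 46 221.0 52 218.0 58 212.0 64 176.0 70 158.0 76 157.0 
   tall> 60 [518. 206.  60.] [ 880.  545. 1023.]
   tall> 120 [518. 393. 261.] [ 862.  545. 1023.]
   tall> 170 [518. 393. 261.] [ 862.  545. 1023.]
   tall> 220 [518. 393. 261.] [ 862.  545. 1023.]
   tall> 300 [518. 393. 300.] [ 817.  545. 1023.]
  behind can 1067
40 [[10.0, -2.0], [10.0, -1.0], [11.0, -2.0], [11.0, -1.0], [17.0, -5.0], [17.0, -4.0], [17.0, -3.0], [18.0, -4.0], [18.0, -3.0], [18.0, 2.0], [18.0, 3.0], [19.0, -1.0], [19.0, -0.0], [19.0, 2.0], [20.0, -1.0], [20.0, -0.0]]
80 [[17.0, -5.0], [17.0, -4.0], [17.0, -3.0], [18.0, -4.0], [18.0, -3.0], [19.0, -1.0], [19.0, -0.0], [20.0, -1.0], [20.0, -0.0]]
```

```bash
cat > goal.py <<'E'
from h import *
from scipy.spatial.transform import Rotation as Ro
def R_tool(az,tilt=0):
    "tool y at azimuth az (deg), tool down; tilt>0: tool z swings outward along tool y (deg)"
    a=np.radians(az);y=np.array([np.cos(a),np.sin(a),0]);z=np.array([0,0,-1.]);x=np.cross(y,z)
    R=np.c_[x,y,z];return R@Ro.from_rotvec([-np.radians(tilt),0,0]).as_matrix()
def goal(pos,R):
    s=sense();R0=s["orientation"];d=R0.T@(np.array(pos)-s["position"]);r=Ro.from_matrix(R0.T@R).as_rotvec()
    print("t",round(s["clock"],2),"pos",s["position"].round(1),"q",s["qpos"].round(2),"F",s["ft_force"].round(1),"op",round(s["opening"],1))
    print("shift",d.round(1),"rv",r.round(4),"deg",np.degrees(np.linalg.norm(r)).round(1))
E
python3 -c "
from goal import *
print(R_tool(26.5,30)[:,2])
goal([578.3,292.6,165],R_tool(26.5))
goal([400,-100,230],R_tool(-20))"
```

```text
[ 0.44746718  0.22309891 -0.8660254 ]
t 0.2 pos [ 229.9 -580.9  205.1] q [ 1.15  0.42 -0.01  1.61  0.    1.11 -0.05] F [ 0.5  0.3 -0.7] op 93.9
shift [ 645.4 -684.    40.5] rv [-6.0000e-04 -6.0000e-04 -1.6565e+00] deg 94.9
t 0.2 pos [ 229.9 -580.9  205.1] q [ 1.15  0.42 -0.01  1.61  0.    1.11 -0.05] F [ 0.5  0.3 -0.7] op 93.9
shift [ 335.2 -384.6  -24.7] rv [-7.000e-04 -2.000e-04 -8.449e-01] deg 48.4
```

Emit:
send_rows(
  moves=[60, -65, -25, 0, 0, -0.15, 1, 130, -140, -25, 0, 0, -0.3, 1, 200, -210, -25, 0, 0, -0.45, 1, 265, -280, -25, 0, 0, -0.6, 1, 335, -355, -25, 0, 0, -0.75, 1, 335, -385, -25, 0, 0, -0.85, 1],
)

```text
clock: 0.8
position: [337.0, -301.2, 227.6]
orientation: [[0.331, 0.943, 0.0], [0.943, -0.331, -0.0], [-0.0, 0.0, -1.0]]
ft_force: [1.1, -0.7, 0.1]
opening: 94.1
```

```bash
python3 -c "
from goal import *
goal([578.3,292.6,165],R_tool(26.5))"
```

```text
t 0.8 pos [ 337.  -301.2  227.6] q [ 0.94  0.09 -0.3   1.99  0.03  1.07  0.29] F [ 1.1 -0.7  0.1] op 94.1
shift [640.2  30.8  62.4] rv [ 0.000e+00  4.000e-04 -8.003e-01] deg 45.9
```

Emit:
send_rows(
  moves=[45, 0, 0, 0, 0, -0.1, 1, 90, 0, 0, 0, 0, -0.2, 1, 140, 0, 0, 0, 0, -0.3, 1, 190, 0, 0, 0, 0, -0.4, 1, 240, 0, 0, 0, 0, -0.5, 1, 290, 5, 0, 0, 0, -0.6, 1, 340, 10, 0, 0, 0, -0.7, 1, 390, 15, 0, 0, 0, -0.8, 1, 440, 20, 10, 0, 0, -0.8, 1, 490, 25, 20, 0, 0, -0.8, 1, 540, 30, 35, 0, 0, -0.8, 1, 590, 31, 50, 0, 0, -0.8, 1, 625, 31, 60, 0, 0, -0.8, 1, 640, 31, 62, 0, 0, -0.8, 1, 640, 31, 62, 0, 0, -0.8, 1, 640, 31, 62, 0, 0, -0.8, 1],
)

```text
clock: 2.4
position: [581.6, 288.2, 165.5]
orientation: [[-0.44, 0.898, -0.0], [0.898, 0.44, -0.0], [-0.0, -0.0, -1.0]]
ft_force: [0.1, -0.2, 0.6]
opening: 93.9
```

```bash
python3 -c "
from goal import *
goal([578.3,292.6,165],R_tool(26.5))
for n in('top','scene'):
    f=imaging.grab_frame(n);crop(f,[560,280,60],60,'pics/a_'+n+'.png',6)
"
```

```text
t 2.4 pos [581.6 288.2 165.5] q [-0.03  0.59 -0.69  1.57  0.4   1.13 -0.35] F [ 0.1 -0.2  0.6] op 93.9
shift [ 5.4 -1.   0.5] rv [-0.0004  0.0003 -0.0068] deg 0.4
pics/a_top.png offset 99 164 scale 6
pics/a_scene.png offset 212 302 scale 6
```

View pics/a_scene.png

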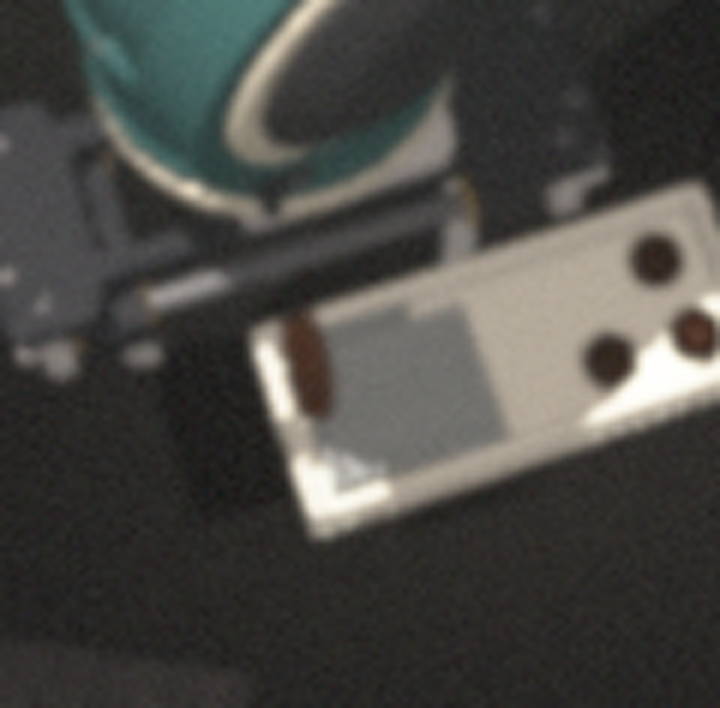

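The view shows the fingers straddling the brown grip (about px (310,365) in the crop) along the tray axis. Next I'll descend and close.

Emit:
send_rows(
  moves=[5, -1, 20, 0, 0, -0.007, 1, 5, -1, 45, 0, 0, -0.007, 1, 5, -1, 70, 0, 0, -0.007, 1, 5, -1, 86, 0, 0, -0.007, 1, 5, -1, 91, 0, 0, -0.007, 0.7, 5, -1, 91, 0, 0, -0.007, 0.5, 5, -1, 91, 0, 0, -0.007, 0.4, 5, -1, 91, 0, 0, -0.007, 0.3],
)

```text
clock: 3.3
position: [579.0, 293.2, 75.7]
orientation: [[-0.447, 0.895, 0.001], [0.895, 0.447, 0.001], [0.0, 0.002, -1.0]]
ft_force: [-0.8, -0.6, 0.4]
opening: 65.3
```

Emit:
send_rows(
  moves=[0, 0, 0, 0, 0, 0, 0.2, 0, 0, 0, 0, 0, 0, 0.1, 0, 0, 0, 0, 0, 0, 0, 0, 0, 0, 0, 0, 0, 0, 0, 0, 0, 0, 0, 0, 0, 0, 0, 0, 0, 0, 0, 0],
)

```text
clock: 3.9
position: [578.5, 293.0, 74.5]
orientation: [[-0.447, 0.895, -0.0], [0.895, 0.447, 0.0], [0.0, -0.0, -1.0]]
ft_force: [0.6, 0.2, -0.7]
opening: 17.5
```

```bash
python3 -c "
from goal import *
goal([578.3,292.6,74],R_tool(26.5))
f=imaging.grab_frame('scene');crop(f,[560,280,60],60,'pics/b_scene.png',6)
"
```

```text
t 3.9 pos [578.5 293.   74.5] q [-0.07  0.69 -0.64  1.64  0.48  0.98 -0.41] F [ 0.6  0.2 -0.7] op 17.5
shift [-0.3 -0.3  0.5] rv [-0.0001 -0.0001  0.0006] deg 0.0
pics/b_scene.png offset 212 302 scale 6
```

View pics/b_scene.png

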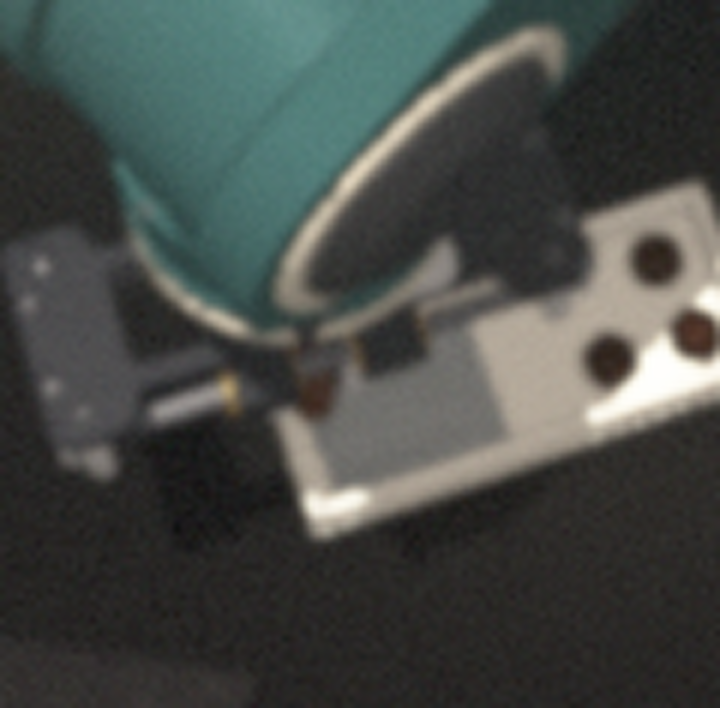

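Emit:
send_rows(
  moves=[0, 0, 0, 0, 0, 0, 0, 0, 0, 0, 0, 0, 0, 0, 0, 0, 0, 0, 0, 0, 0],
)

```text
clock: 4.25
position: [578.5, 293.0, 74.5]
orientation: [[-0.447, 0.895, -0.0], [0.895, 0.447, 0.0], [0.0, -0.0, -1.0]]
ft_force: [-0.4, 0.6, -0.9]
opening: 13.5
```

Emit:
send_rows(
  moves=[0, -2, -0.5, 0, 0, 0, 0, 0, -6, -0.5, 0, 0, 0, 0, 0, -12, -0.5, 0, 0, 0, 0, 0, -18, -0.5, 0, 0, 0, 0, 0, -24, -0.5, 0, 0, 0, 0, 0, -30, -0.5, 0, 0, 0, 0, 0, -36, -0.5, 0, 0, 0, 0, 0, -42, -0.5, 0, 0, 0, 0, 0, -48, -0.5, 0, 0, 0, 0, 0, -54, -0.5, 0, 0, 0, 0, 0, -58, -0.5, 0, 0, 0, 0, 0, -62, -0.5, 0, 0, 0, 0],
)

```text
clock: 5.45
position: [522.8, 265.1, 75.1]
orientation: [[-0.447, 0.895, 0.0], [0.895, 0.447, 0.0], [0.0, 0.0, -1.0]]
ft_force: [0.9, -0.7, -1.6]
opening: 14.0
```

```bash
python3 -c "
from goal import *
goal([578.3,292.6,74],R_tool(26.5))
for n in('top','scene'):
    f=imaging.grab_frame(n);crop(f,[500,250,60],60,'pics/c_'+n+'.png',6)
"
```

```text
t 5.45 pos [522.8 265.1  75.1] q [-0.02  0.6  -0.67  1.8   0.46  0.9  -0.43] F [ 0.9 -0.7 -1.6] op 14.0
shift [-0.2 61.9  1.1] rv [ 0.0001 -0.0001  0.0005] deg 0.0
pics/c_top.png offset 108 184 scale 6
pics/c_scene.png offset 241 292 scale 6
```

View pics/c_scene.png

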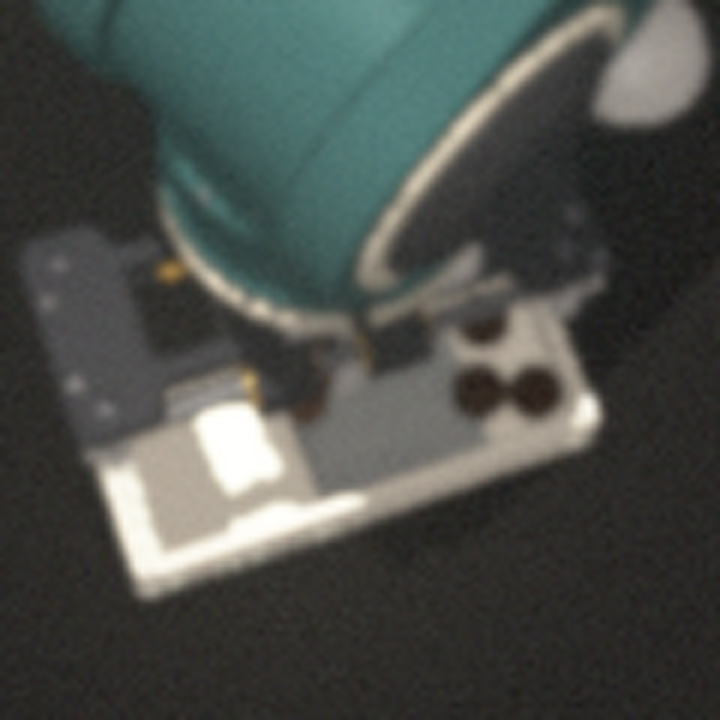

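View pics/c_top.png

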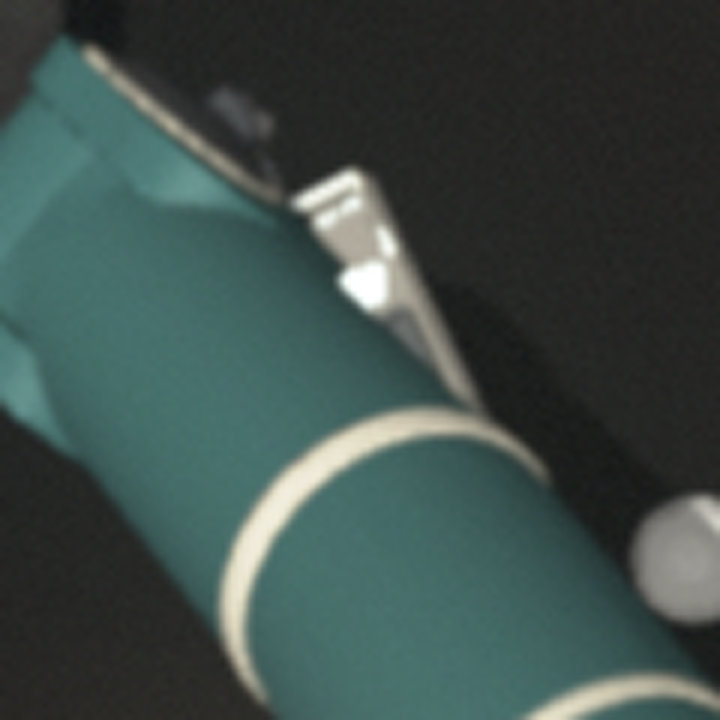

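Truffle 0 has been pushed against truffle 2 (crop px (480,390)-(535,392)), and truffle 1 is at the pan's edge (480,325). I'll continue slowly.

Emit:
send_rows(
  moves=[0, -4, 0, 0, 0, 0, 0, 0, -8, 0, 0, 0, 0, 0, 0, -12, 0, 0, 0, 0, 0, 0, -16, 0, 0, 0, 0, 0, 0, -20, 0, 0, 0, 0, 0, 0, -23, 0, 0, 0, 0, 0, 0, -25, 0, 0, 0, 0, 0, 0, -27, 0, 0, 0, 0, 0],
)

```text
clock: 6.35
position: [498.7, 253.2, 75.1]
orientation: [[-0.447, 0.895, -0.0], [0.895, 0.447, 0.0], [0.0, -0.0, -1.0]]
ft_force: [0.9, -0.1, -1.3]
opening: 13.8
```

```bash
python3 -c "
from goal import *
goal([578.3,292.6,74],R_tool(26.5))
f=imaging.grab_frame('scene');crop(f,[480,240,40],50,'pics/d_scene.png',7)
"
```

```text
t 6.35 pos [498.7 253.2  75.1] q [ 0.    0.56 -0.68  1.87  0.45  0.87 -0.43] F [ 0.9 -0.1 -1.3] op 13.8
shift [-0.2 88.8  1.1] rv [-0.     -0.0001  0.0004] deg 0.0
pics/d_scene.png offset 260 301 scale 7
```

View pics/d_scene.png

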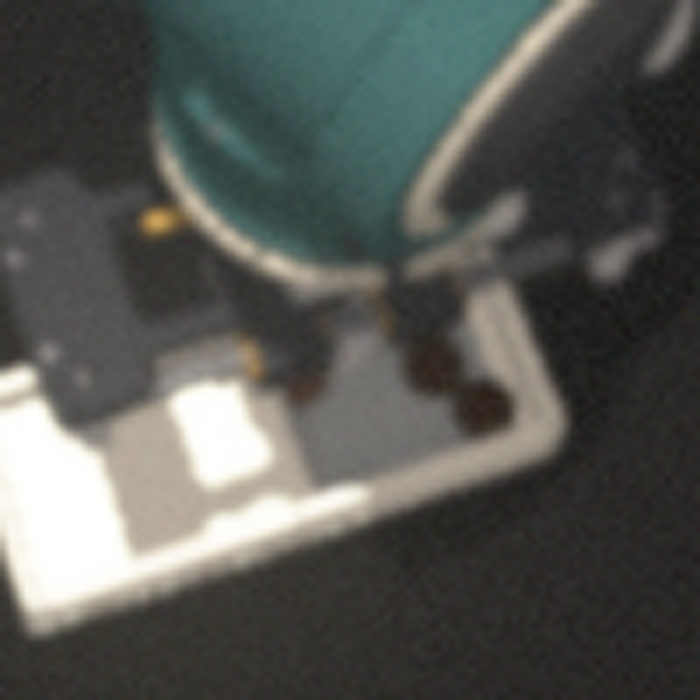

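Two truffles sit on the pan near the corner, at (435,365) and (485,405). The third is hidden behind the finger. I'll creep on until contact.

Emit:
send_rows(
  moves=[0, -2, 0, 0, 0, 0, 0, 0, -3, 0, 0, 0, 0, 0, 0, -4, 0, 0, 0, 0, 0, 0, -4, 0, 0, 0, 0, 0],
)

```text
clock: 6.8
position: [495.2, 251.4, 75.0]
orientation: [[-0.447, 0.895, -0.0], [0.895, 0.447, 0.0], [0.0, -0.0, -1.0]]
ft_force: [0.4, 0.4, -1.5]
opening: 13.9
```

Emit:
send_rows(
  moves=[0, -1, 0, 0, 0, 0, 0, 0, -1.5, 0, 0, 0, 0, 0, 0, -1.5, 0, 0, 0, 0, 0],
)

```text
clock: 7.1
position: [493.9, 250.7, 75.0]
orientation: [[-0.447, 0.895, -0.0], [0.895, 0.447, 0.0], [0.0, -0.0, -1.0]]
ft_force: [-0.9, -0.5, -0.7]
opening: 13.9
```

Emit:
send_rows(
  moves=[0, -1, 0, 0, 0, 0, 0, 0, -1.5, 0, 0, 0, 0, 0, 0, -1.5, 0, 0, 0, 0, 0],
)

```text
clock: 7.4
position: [493.2, 250.4, 75.3]
orientation: [[-0.447, 0.895, 0.001], [0.895, 0.447, 0.001], [0.0, 0.001, -1.0]]
ft_force: [4.2, 2.1, -2.6]
opening: 13.8
```

```bash
python3 -c "
from goal import *
goal([578.3,292.6,74],R_tool(26.5))
f=imaging.grab_frame('scene');crop(f,[480,240,40],50,'pics/e_scene.png',7)
"
```

```text
t 7.4 pos [493.2 250.4  75.3] q [ 0.01  0.55 -0.68  1.88  0.44  0.87 -0.43] F [ 4.2  2.1 -2.6] op 13.8
shift [-0.2 95.   1.4] rv [ 0.0014 -0.0002  0.0005] deg 0.1
pics/e_scene.png offset 260 301 scale 7
```

View pics/e_scene.png

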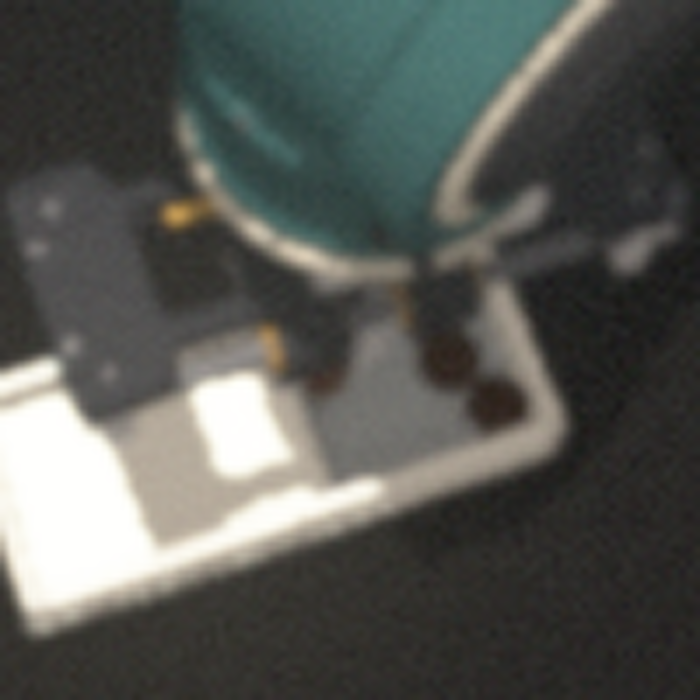

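The wall contact reads about 5 N and the truffles sit on the pan. I'll tilt the lip up and lift.

Emit:
send_rows(
  moves=[0, 2.4, 0, 0.02, 0, 0, 0, 0, 4.4, -1, 0.05, 0, 0, 0, 0, 6.5, -3, 0.08, 0, 0, 0, 0, 8, -6, 0.1, 0, 0, 0, 0, 9.3, -12, 0.12, 0, 0, 0, 0, 9.3, -20, 0.12, 0, 0, 0, 0, 9.3, -30, 0.12, 0, 0, 0, 0, 9.3, -42, 0.12, 0, 0, 0, 0, 9.3, -56, 0.12, 0, 0, 0, 0, 9.3, -70, 0.12, 0, 0, 0, 0, 9.3, -82, 0.12, 0, 0, 0, 0, 9.3, -90, 0.12, 0, 0, 0, 0, 9.3, -92, 0.12, 0, 0, 0],
)

```text
clock: 8.75
position: [501.2, 254.4, 168.1]
orientation: [[-0.447, 0.888, -0.106], [0.895, 0.443, -0.053], [-0.0, -0.119, -0.993]]
ft_force: [0.6, 0.4, -1.1]
opening: 13.7
```

```bash
python3 -c "
from goal import *
goal([578.3,292.6,74],R_tool(26.5))
f=imaging.grab_frame('scene');crop(f,[480,240,100],55,'pics/f_scene.png',7)
"
```

```text
t 8.75 pos [501.2 254.4 168.1] q [ 0.02  0.51 -0.73  1.69  0.33  1.19 -0.34] F [ 0.6  0.4 -1.1] op 13.7
shift [-0.2 96.6 83.3] rv [-0.1188  0.0002  0.0004] deg 6.8
pics/f_scene.png offset 257 288 scale 7
```

View pics/f_scene.png

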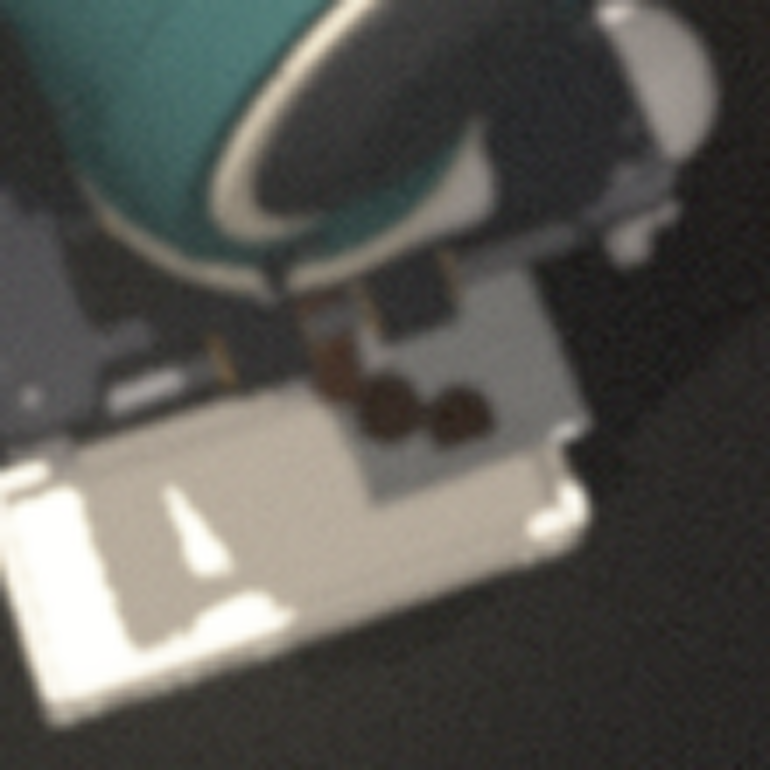

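At least two truffles lie on the pan, at crop px (388,405) and (458,415), and none is visible left in the tray. The lid is still in place. Next I'll carry it to the canister.

```bash
python3 -c "
from goal import *
goal([699.5,-30.7,190],R_tool(0,-7))
"
```

```text
t 8.8 pos [501.1 254.3 167.7] q [ 0.02  0.51 -0.73  1.69  0.33  1.19 -0.34] F [-0.2  0.3 -1.1] op 13.6
shift [-343.6   47.2  -28. ] rv [0.0029 0.0559 0.4595] deg 26.5
```

Emit:
send_rows(
  moves=[-3, 0.5, -3, 0, 0, 0, 0, -14, 2, -8, 0, 0.002, 0.02, 0, -31, 4, -13, 0, 0.005, 0.04, 0, -52, 7, -18, 0, 0.008, 0.07, 0, -76, 10, -23, 0.001, 0.012, 0.1, 0, -100, 14, -28, 0.001, 0.016, 0.13, 0, -127, 17, -28, 0.001, 0.021, 0.17, 0, -155, 21, -28, 0.001, 0.025, 0.21, 0, -182, 25, -28, 0.001, 0.03, 0.245, 0, -210, 29, -28, 0.002, 0.034, 0.28, 0, -237, 33, -28, 0.002, 0.039, 0.32, 0, -261, 36, -28, 0.002, 0.042, 0.35, 0, -285, 39, -28, 0.002, 0.046, 0.38, 0, -306, 42, -28, 0.003, 0.05, 0.41, 0, -323, 44, -28, 0.003, 0.053, 0.432, 0, -334, 46, -28, 0.003, 0.054, 0.446, 0, -341, 47, -28, 0.003, 0.055, 0.455, 0, -344, 47, -28, 0.003, 0.056, 0.46, 0, -344, 47, -28, 0.003, 0.056, 0.46, 0],
)

```text
clock: 10.7
position: [699.3, -30.9, 189.2]
orientation: [[0.0, 0.992, -0.123], [1.0, -0.0, 0.0], [0.0, -0.123, -0.992]]
ft_force: [-0.3, 0.4, -2.0]
opening: 14.0
```

```bash
python3 -c "
from goal import *
goal([699.5,-30.7,167],R_tool(0,-7))
for n in('top','scene'):
    f=imaging.grab_frame(n);crop(f,[640,-30,120],60,'pics/g_'+n+'.png',6)
"
```

```text
t 10.7 pos [699.3 -30.9 189.2] q [ 0.31  0.7  -0.52  1.28  0.32  1.37 -0.21] F [-0.3  0.4 -2. ] op 14.0
shift [ 0.2  2.9 22. ] rv [-0.001  -0.0001 -0.    ] deg 0.1
pics/g_top.png offset 199 133 scale 6
pics/g_scene.png offset 197 165 scale 6
```

View pics/g_scene.png

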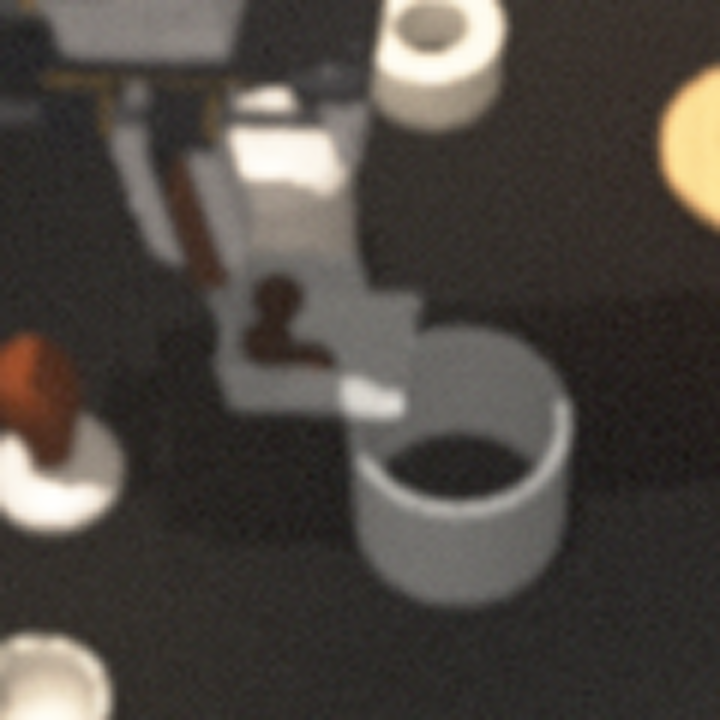

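View pics/g_top.png

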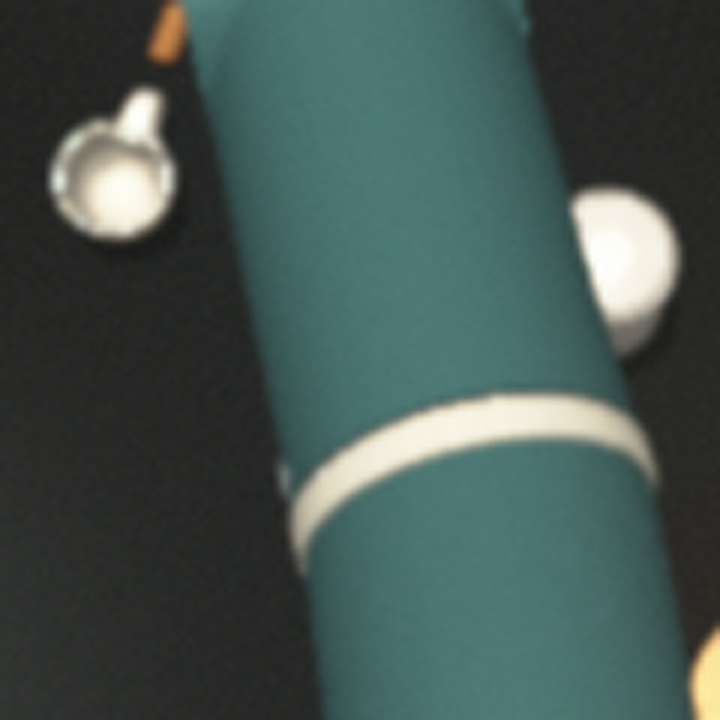

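All three truffles are on the pan, at (275,298), (268,340) and (315,355), and the lip sits over the canister's far part at about (405,350). I'll tip while keeping the lip in place.

Emit:
send_rows(
  moves=[0, -4, 3, -0.06, 0, 0, 0, 0, -9, 6, -0.14, 0, 0, 0, 0, -14, 9, -0.22, 0, 0, 0, 0, -18.4, 12.4, -0.297, 0, 0, 0, 0, -23, 11.4, -0.355, 0, 0, 0, 0, -28, 10.4, -0.413, 0, 0, 0, 0, -33, 9.4, -0.471, 0, 0, 0, 0, -38.5, 8, -0.53, 0, 0, 0, 0, -44, 6.5, -0.588, 0, 0, 0, 0, -49.4, 5.1, -0.646, 0, 0, 0, 0, -55, 4.6, -0.704, 0, 0, 0, 0, -60.5, 4.2, -0.762, 0, 0, 0, 0, -66, 3.8, -0.82, 0, 0, 0, 0, -74.5, 4.6, -0.91, 0, 0, 0, 0, -83, 5.4, -0.995, 0, 0, 0, 0, -83, 5.4, -0.995, 0, 0, 0, 0, -83, 5.4, -0.995, 0, 0, 0],
)

```text
clock: 12.5
position: [617.6, -44.0, 180.4]
orientation: [[0.027, 0.752, 0.659], [0.999, 0.005, -0.046], [-0.037, 0.66, -0.751]]
ft_force: [-6.1, 8.3, -1.1]
opening: 14.7
```

```bash
python3 -c "
from goal import *
goal([699.5,-30.7,190],R_tool(0,-7))
for n in('top','scene'):
    f=imaging.grab_frame(n);crop(f,[610,-30,80],60,'pics/i_'+n+'.png',6)
"
```

```text
t 12.5 pos [617.6 -44.  180.4] q [ 0.77  0.26 -0.85  2.22  1.56  0.23 -1.47] F [-6.1  8.3 -1.1] op 14.7
shift [15.1 67.9 46.2] rv [ 0.8425  0.045  -0.0148] deg 48.3
pics/i_top.png offset 200 146 scale 6
pics/i_scene.png offset 210 175 scale 6
```

View pics/i_scene.png

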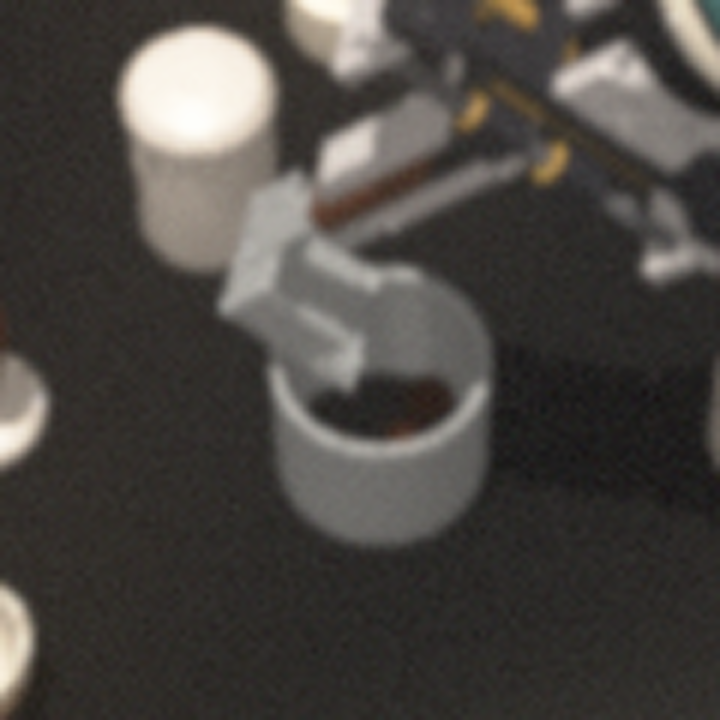

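The truffles are in the canister (dark balls at about (400,430) and (430,395)), and the scoop is empty. The scoop is lightly touching the rim because the wrist neared its range end. I'll raise it and level it.

Emit:
send_rows(
  moves=[-2, 4, -4, 0.03, 0, 0, 0, -4, 10, -11, 0.08, 0, 0, 0, -6, 18, -19, 0.15, 0, 0, 0, -8, 26, -27, 0.23, 0, 0, 0, -10, 33, -34, 0.32, 0, 0, 0],
)

```text
clock: 13.1
position: [619.1, -52.9, 229.5]
orientation: [[0.026, 0.923, 0.384], [0.999, -0.009, -0.046], [-0.039, 0.385, -0.922]]
ft_force: [1.0, -1.2, -1.8]
opening: 13.8
```

```bash
python3 -c "
from goal import *
print(sense()['orientation'].round(3))
goal([700,-30.7,230],R_tool(0,0))
f=imaging.grab_frame('scene');crop(f,[610,-30,80],60,'pics/j_scene.png',6)
"
```

```text
[[ 0.026  0.923  0.384]
 [ 0.999 -0.009 -0.046]
 [-0.039  0.385 -0.922]]
t 13.1 pos [619.1 -52.9 229.5] q [ 0.94  0.36 -1.11  1.91  0.61  0.74 -0.48] F [ 1.  -1.2 -1.8] op 13.8
shift [24.2 74.6 29.6] rv [ 0.3951  0.0436 -0.0175] deg 22.8
pics/j_scene.png offset 210 175 scale 6
```

View pics/j_scene.png

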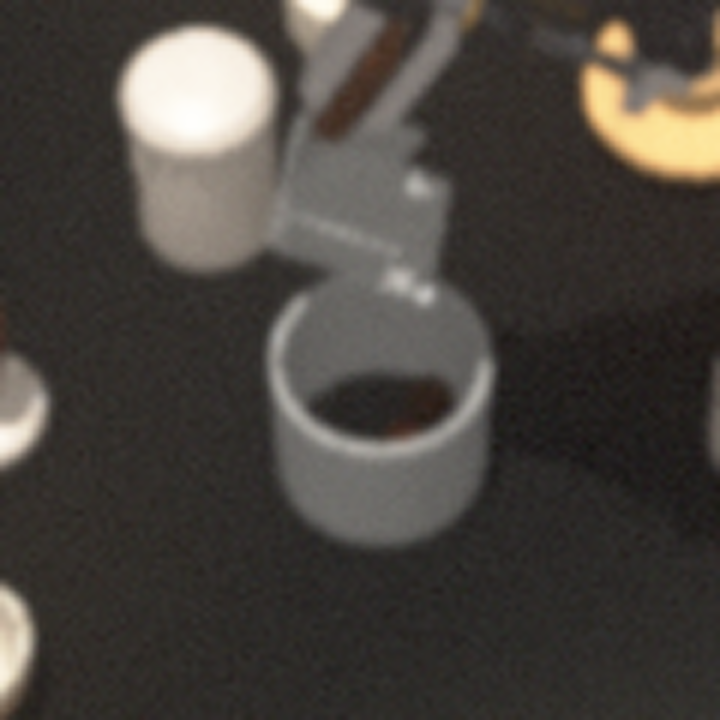

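```bash
python3 -c "
from goal import *
goal([600,60,230],R_tool(10,0))
goal([577,292.3,180],R_tool(26.5,0))
"
```

```text
t 13.15 pos [620.3 -54.6 232.9] q [ 0.94  0.37 -1.12  1.9   0.6   0.77 -0.48] F [-2.1 -5.5  2.9] op 13.6
shift [114.  -21.2 -10.3] rv [ 0.3806  0.0781 -0.1924] deg 24.8
t 13.15 pos [620.3 -54.6 232.9] q [ 0.94  0.37 -1.12  1.9   0.6   0.77 -0.48] F [-2.1 -5.5  2.9] op 13.6
shift [347.4 -63.9  16.3] rv [ 0.3684  0.133  -0.4767] deg 35.4
```

Emit:
send_rows(
  moves=[15, -3, -2, 0.06, 0.01, -0.03, 0, 35, -7, -4, 0.13, 0.03, -0.07, 0, 60, -12, -6, 0.2, 0.04, -0.11, 0, 88, -17, -8, 0.28, 0.06, -0.15, 0, 114, -21, -10, 0.38, 0.078, -0.19, 0, 155, -29, -6, 0.377, 0.09, -0.24, 0, 200, -37, 0, 0.375, 0.1, -0.3, 0, 245, -45, 5, 0.373, 0.11, -0.35, 0, 290, -53, 10, 0.37, 0.12, -0.41, 0, 325, -60, 14, 0.369, 0.13, -0.45, 0, 347, -64, 16, 0.368, 0.133, -0.477, 0, 347, -64, 16, 0.368, 0.133, -0.477, 0, 347, -64, 16, 0.368, 0.133, -0.477, 0],
)

```text
clock: 14.45
position: [578.0, 292.5, 175.2]
orientation: [[-0.447, 0.895, 0.016], [0.895, 0.447, -0.001], [-0.008, 0.014, -1.0]]
ft_force: [0.6, 0.2, -1.3]
opening: 13.4
```

```bash
python3 -c "
from goal import *
goal([577,292.3,180],R_tool(26.5,0))
for n in('top','scene'):
    f=imaging.grab_frame(n);crop(f,[540,275,80],60,'pics/k_'+n+'.png',6)
"
```

```text
t 14.45 pos [578.  292.5 175.2] q [ 0.18  0.72 -1.08  1.57  0.68  1.25 -0.55] F [ 0.6  0.2 -1.3] op 13.4
shift [ 0.2 -0.9 -4.9] rv [0.0136 0.008  0.0005] deg 0.9
pics/k_top.png offset 98 170 scale 6
pics/k_scene.png offset 222 298 scale 6
```

View pics/k_scene.png

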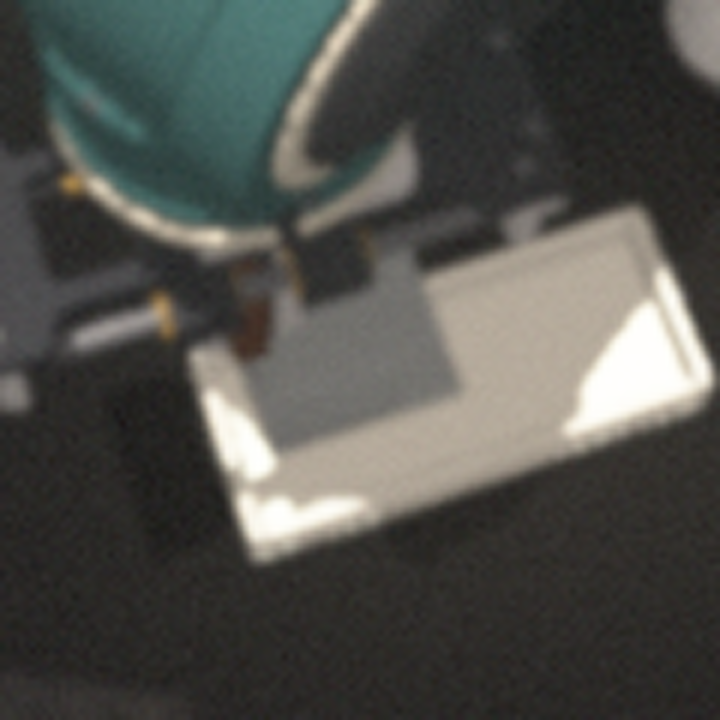

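The scoop hangs empty over the far half of the tray with its pan edge parallel to the tray side. I'll check for slip in the grip.

```bash
python3 -c "
from goal import *
f=imaging.grab_frame('scene')
s=sense();R=s['orientation'];p=s['position']
S=np.c_[R[:,1],-np.cross(R[:,1],R[:,2]),-R[:,2]];S[:,1]=np.cross(S[:,2],S[:,0])
for off in ([-35,29.5,1],[-35,-29.5,1],[35,29.5,30]):
    P=p+S@(np.array(off)-[36,0,69]);print(off,P.round(1),((proj(f,P)[0]-[222,298])*6).round(0))
"
```

```text
[-35, 29.5, 1] [503.3 285.8 106.1] [465. 387.]
[-35, -29.5, 1] [529.5 232.9 106.6] [408. 232.]
[35, 29.5, 30] [565.5 316.9 136.1] [273. 430.]
```

No slip: the predicted corner is (465,387) and the seen one about (460,385). Lowering.

Emit:
send_rows(
  moves=[0.2, -0.2, 15, 0.007, 0.004, 0, 0, 0.5, -0.5, 40, 0.014, 0.008, 0, 0, 0.9, -1, 62, 0.014, 0.008, 0, 0, 0.9, -1, 62, 0.014, 0.008, 0, 0],
)

```text
clock: 15.0
position: [576.6, 290.7, 108.5]
orientation: [[-0.445, 0.895, -0.006], [0.895, 0.445, -0.002], [0.0, -0.006, -1.0]]
ft_force: [-0.2, -0.7, -0.7]
opening: 14.0
```

```bash
python3 -c "
from goal import *
goal([578.3,292.8,75],R_tool(26.5,0))
f=imaging.grab_frame('scene');crop(f,[540,275,50],60,'pics/l_scene.png',6)
"
```

```text
t 15.0 pos [576.6 290.7 108.5] q [ 0.16  0.8  -1.03  1.61  0.73  1.17 -0.58] F [-0.2 -0.7 -0.7] op 14.0
shift [ 1.1  2.6 33.4] rv [-0.0063 -0.0005 -0.001 ] deg 0.4
pics/l_scene.png offset 222 302 scale 6
```

View pics/l_scene.png

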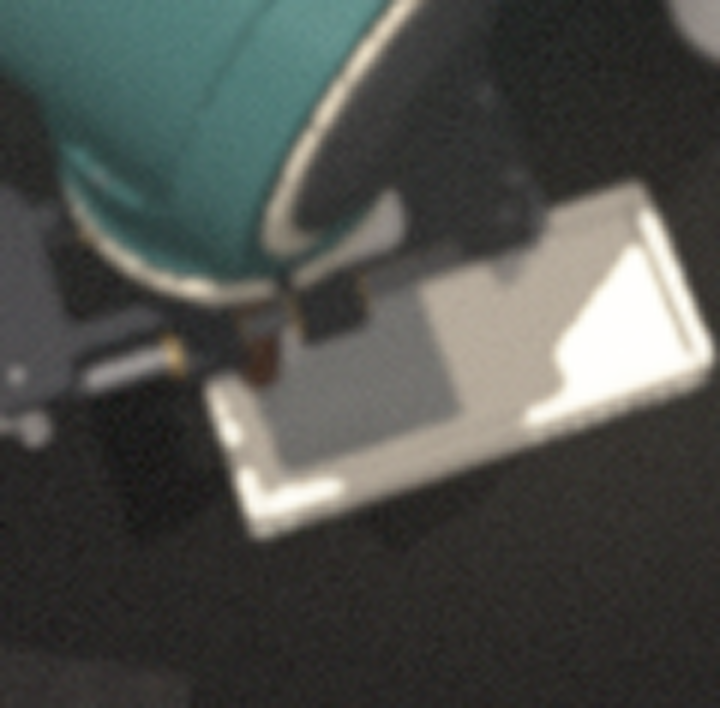

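Emit:
send_rows(
  moves=[0.6, 1, 6, -0.006, 0, 0, 0, 1.1, 2, 14, -0.006, 0, 0, 0, 1.1, 2, 22, -0.006, 0, 0, 0, 1.1, 2, 29, -0.006, 0, 0, 0, 1.1, 2, 33, -0.006, 0, 0, 0, 1.1, 2, 33.5, -0.006, 0, 0, 0],
)

```text
clock: 15.65
position: [579.1, 294.2, 79.0]
orientation: [[-0.446, 0.895, 0.004], [0.895, 0.446, 0.003], [0.0, 0.005, -1.0]]
ft_force: [0.1, 0.0, -1.9]
opening: 13.4
```

```bash
python3 -c "
from goal import *
goal([578.3,292.8,75],R_tool(26.5,0))
f=imaging.grab_frame('scene');crop(f,[540,275,50],60,'pics/m_scene.png',6)
"
```

```text
t 15.65 pos [579.1 294.2  79. ] q [ 0.14  0.83 -1.    1.63  0.76  1.11 -0.6 ] F [ 0.1  0.  -1.9] op 13.4
shift [-0.9 -1.4  4. ] rv [ 0.0048 -0.0005 -0.0006] deg 0.3
pics/m_scene.png offset 222 302 scale 6
```

View pics/m_scene.png

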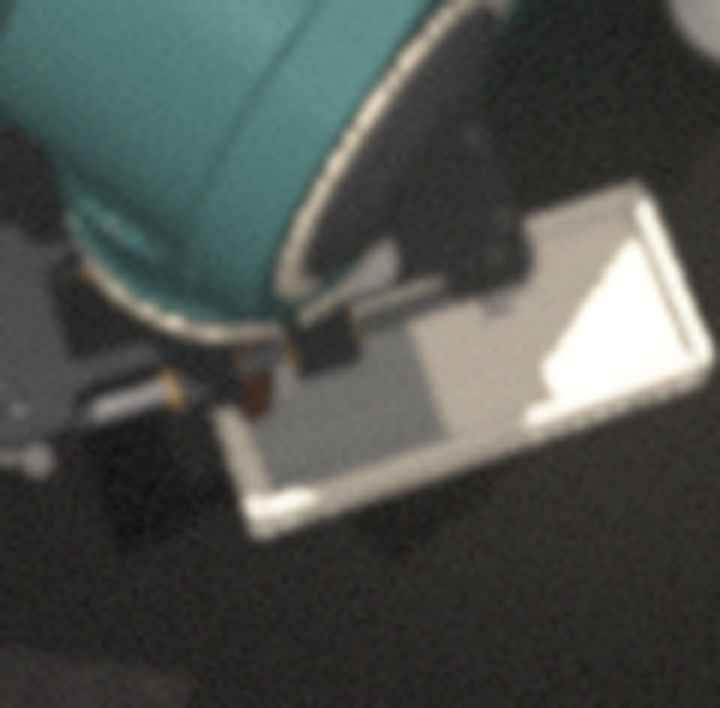

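Emit:
send_rows(
  moves=[-0.5, -0.8, 1.5, 0.004, 0, 0, 0, -0.8, -1.2, 3, 0.004, 0, 0, 0, -0.8, -1.2, 4, 0.004, 0, 0, 0, -0.8, -1.2, 4.5, 0.004, 0, 0, 0],
)

```text
clock: 16.1
position: [578.7, 293.0, 75.0]
orientation: [[-0.446, 0.895, 0.001], [0.895, 0.446, 0.001], [0.0, 0.002, -1.0]]
ft_force: [-0.5, -0.7, -1.9]
opening: 14.1
```

```bash
python3 -c "
from goal import *
goal([578.3,292.8,74],R_tool(26.5,0))
"
```

```text
t 16.1 pos [578.7 293.   75. ] q [ 0.14  0.84 -1.    1.63  0.77  1.11 -0.6 ] F [-0.5 -0.7 -1.9] op 14.1
shift [-0.  -0.4  1. ] rv [ 0.0015 -0.0004 -0.0007] deg 0.1
```

Emit:
send_rows(
  moves=[0, -0.3, 0.8, 0.0015, 0, 0, 0, 0, -0.3, 0.8, 0.0015, 0, 0, 0, 0, -0.3, 0.8, 0.0015, 0, 0, 0.3, 0, -0.3, 0.8, 0.0015, 0, 0, 0.5, 0, -0.3, 0.8, 0.0015, 0, 0, 0.6, 0, -0.3, 0.8, 0.0015, 0, 0, 0.6, 0, 0, -5, 0, 0, 0, 0.6, 0, 0, -20, 0, 0, 0, 0.6, 0, 0, -45, 0, 0, 0, 0.6, 0, 0, -80, 0, 0, 0, 0.8, 0, 0, -120, 0, 0, 0, 0.8, 0, 0, -150, 0, 0, 0, 0.8],
)

```text
clock: 17.3
position: [578.4, 293.4, 228.8]
orientation: [[-0.446, 0.895, 0.003], [0.895, 0.446, 0.002], [0.001, 0.004, -1.0]]
ft_force: [0.5, 0.1, -0.2]
opening: 74.1
```

```bash
python3 -c "
from goal import *
goal([481.7,-240.4,180],R_tool(-26.5,0))
for n in('top','scene'):
    f=imaging.grab_frame(n);crop(f,[540,275,50],60,'pics/n_'+n+'.png',6)
    cv2.imwrite('pics/full_'+n+'.png',f['pixels'])
"
```

```text
t 17.3 pos [578.4 293.4 228.8] q [ 0.19  0.69 -1.11  1.5   0.62  1.34 -0.51] F [ 0.5  0.1 -0.2] op 74.1
shift [-434.7 -324.8   47.3] rv [ 0.003  -0.0024  0.9249] deg 53.0
pics/n_top.png offset 101 171 scale 6
pics/n_scene.png offset 222 302 scale 6
```

View pics/n_scene.png

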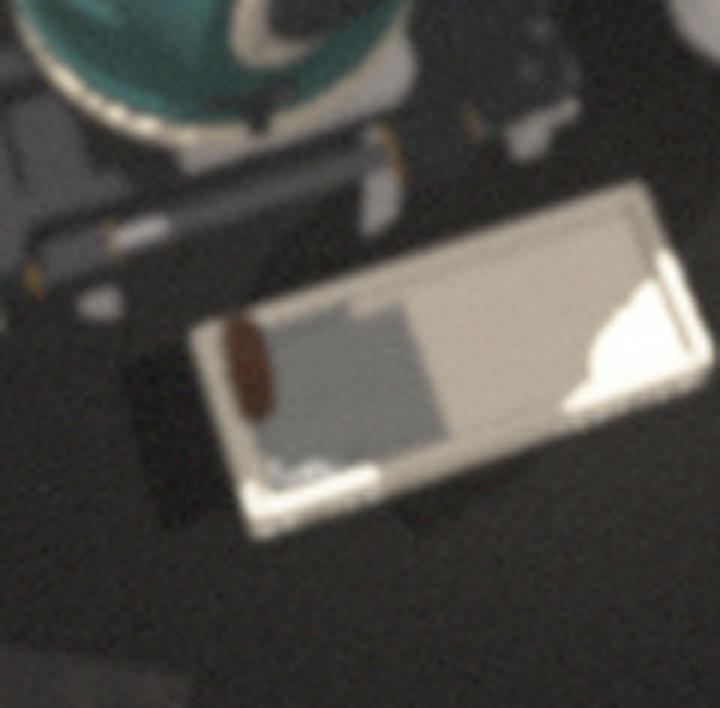

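View pics/full_scene.png

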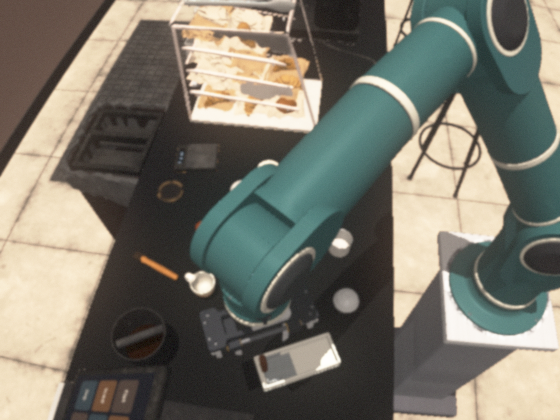

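The scoop stands in the far half of the tray, with its grip at (248,368) and pan flat, and the tray is empty of truffles. Next, the lids.

Emit:
send_rows(
  moves=[-15, -11, 0, 0, 0, 0.03, 0.8, -45, -34, 0, 0, 0, 0.1, 0.8, -80, -60, 0, 0, 0, 0.18, 0.8, -120, -90, 0, 0, 0, 0.26, 0.8, -160, -120, 0, 0, 0, 0.34, 0.8, -200, -150, 0, 0, 0, 0.43, 0.8, -240, -180, 0, 0, 0, 0.52, 0.8, -280, -210, 0, 0, 0, 0.6, 0.8, -320, -240, 10, 0, 0, 0.69, 0.7, -360, -270, 20, 0, 0, 0.77, 0.6, -395, -295, 32, 0, 0, 0.85, 0.6, -420, -315, 40, 0, 0, 0.9, 0.6, -432, -323, 46, 0, 0, 0.925, 0.6, -435, -325, 47, 0.003, -0.002, 0.925, 0.6, -435, -325, 47, 0.003, -0.002, 0.925, 0.6],
)

```text
clock: 18.9
position: [481.9, -240.2, 177.7]
orientation: [[0.445, 0.896, -0.002], [0.896, -0.445, -0.001], [-0.001, -0.001, -1.0]]
ft_force: [1.2, 0.4, -0.2]
opening: 56.3
```

```bash
python3 -c "
from goal import *
goal([481.9,-240.4,100],R_tool(-26.5,0))
for n in('top','scene'):
    f=imaging.grab_frame(n);crop(f,[481.7,-240.4,60],50,'pics/o_'+n+'.png',7)
"
```

```text
t 18.9 pos [ 481.9 -240.2  177.7] q [ 1.18  0.46 -0.98  1.83  0.43  1.08 -0.43] F [ 1.2  0.4 -0.2] op 56.3
shift [-0.   0.2 77.7] rv [-0.0011  0.0013  0.0016] deg 0.1
pics/o_top.png offset 281 198 scale 7
pics/o_scene.png offset 276 130 scale 7
```

View pics/o_scene.png

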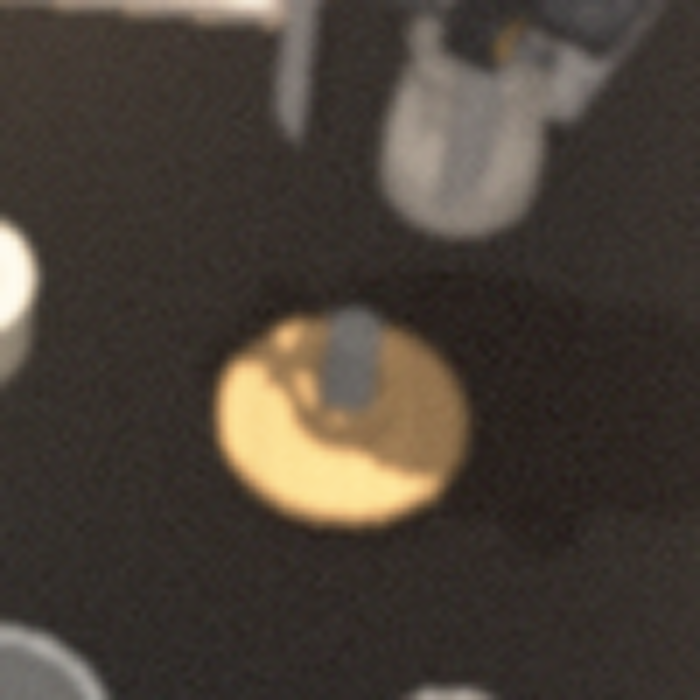

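The lid pair is undisturbed: knob at (352,355), cover around (345,420). I'll descend around the knob above the collar and close.

Emit:
send_rows(
  moves=[0, 0.2, 25, -0.001, 0.001, 0.001, 0.6, 0, 0.2, 60, -0.001, 0.001, 0.001, 0.6, 0, 0.2, 95, -0.001, 0.001, 0.001, 0.6, 0, 0.2, 118, -0.001, 0.001, 0.001, 0.6, 0, 0.2, 126, -0.001, 0.001, 0.001, 0.6, 0, 0.2, 126.5, -0.001, 0.001, 0.001, 0.4, 0, 0.2, 126.5, -0.001, 0.001, 0.001, 0.3, 0, 0.2, 126.5, -0.001, 0.001, 0.001, 0.2, 0, 0.2, 126.5, -0.001, 0.001, 0.001, 0.1, 0, 0.2, 126.5, -0.001, 0.001, 0.001, 0, 0, 0.2, 126.5, -0.001, 0.001, 0.001, 0, 0, 0.2, 126.5, -0.001, 0.001, 0.001, 0],
)

```text
clock: 20.2
position: [481.5, -241.8, 51.4]
orientation: [[0.448, 0.894, -0.0], [0.894, -0.448, -0.001], [-0.001, 0.0, -1.0]]
ft_force: [-2.8, 0.1, 8.2]
opening: 21.5
```

```bash
python3 -c "
from goal import *
goal([481.9,-240.4,51],R_tool(-26.5,0))
f=imaging.grab_frame('scene');crop(f,[481.7,-240.4,60],50,'pics/p_scene.png',7)
"
```

```text
t 20.2 pos [ 481.5 -241.8   51.4] q [ 1.06  0.62 -0.84  1.93  0.61  0.87 -0.57] F [-2.8  0.1  8.2] op 21.5
shift [ 1.4 -0.3  0.4] rv [ 0.0004  0.001  -0.0018] deg 0.1
pics/p_scene.png offset 276 130 scale 7
```

View pics/p_scene.png

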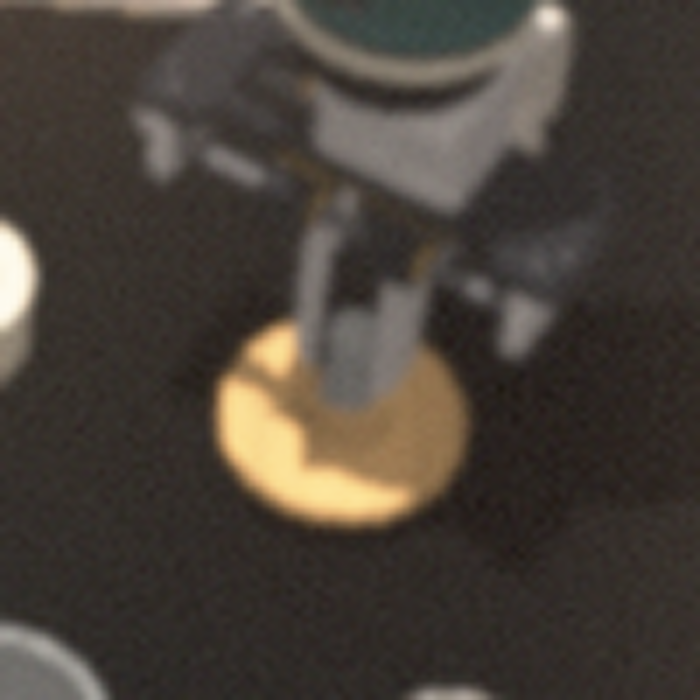

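The knob is gripped at an opening of 21.5 mm. Lifting.

Emit:
send_rows(
  moves=[0, 0, -2, 0, 0, 0, 0, 0, 0, -8, 0, 0, 0, 0, 0, 0, -20, 0, 0, 0, 0, 0, 0, -38, 0, 0, 0, 0, 0, 0, -60, 0, 0, 0, 0, 0, 0, -80, 0, 0, 0, 0, 0, 0, -95, 0, 0, 0, 0, 0, 0, -102, 0, 0, 0, 0, 0, 0, -104, 0, 0, 0, 0],
)

```text
clock: 21.15
position: [481.5, -241.7, 155.7]
orientation: [[0.448, 0.894, 0.0], [0.894, -0.448, -0.001], [-0.001, 0.001, -1.0]]
ft_force: [-0.2, -0.4, -3.2]
opening: 21.2
```

```bash
python3 -c "
from goal import *
goal([602,-30.7,175],R_tool(-3,0))
f=imaging.grab_frame('scene');crop(f,[481.7,-240.4,120],50,'pics/q_scene.png',7)
"
```

```text
t 21.15 pos [ 481.5 -241.7  155.7] q [ 1.16  0.49 -0.96  1.86  0.46  1.04 -0.45] F [-0.2 -0.4 -3.2] op 21.2
shift [242.6  13.2 -19.5] rv [ 0.0005  0.0012 -0.412 ] deg 23.6
pics/q_scene.png offset 278 116 scale 7
```

View pics/q_scene.png

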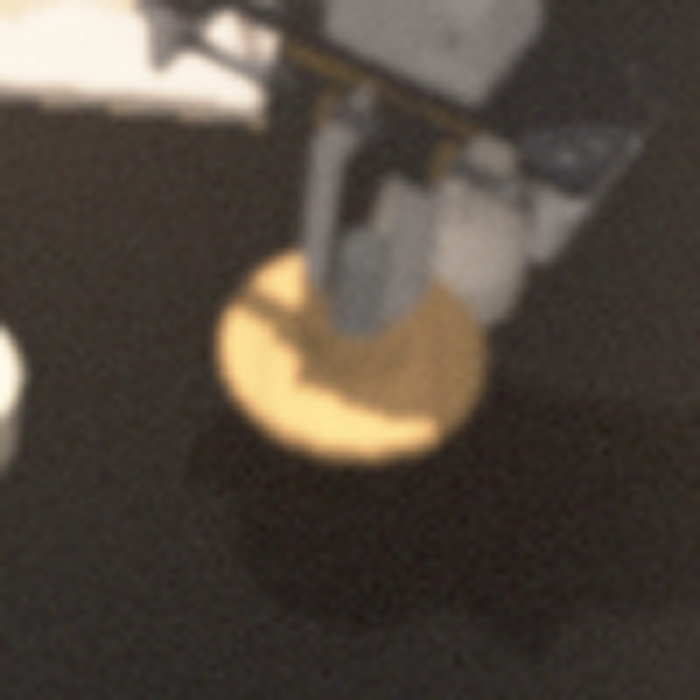

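Both lids are lifted together (about 2.5 N load). Next I'll carry them over the canister.

Emit:
send_rows(
  moves=[4, 0, -4, 0, 0, -0.01, 0, 14, 1, -10, 0, 0, -0.03, 0, 30, 2, -16, 0, 0, -0.06, 0, 50, 3, -20, 0, 0, -0.09, 0, 72, 4, -20, 0, 0, -0.13, 0, 96, 6, -20, 0, 0, -0.17, 0, 120, 7, -20, 0, 0, -0.21, 0, 144, 8, -20, 0, 0, -0.25, 0, 168, 9, -20, 0, 0, -0.29, 0, 190, 10, -20, 0, 0, -0.32, 0, 210, 11, -20, 0, 0, -0.36, 0, 226, 12, -20, 0, 0, -0.39, 0, 237, 13, -20, 0, 0, -0.41, 0, 242, 13, -20, 0, 0.001, -0.412, 0, 242.5, 13, -20, 0, 0.001, -0.412, 0, 242.5, 13, -20, 0, 0.001, -0.412, 0],
)

```text
clock: 22.8
position: [601.4, -30.9, 174.7]
orientation: [[0.053, 0.999, -0.0], [0.999, -0.053, 0.0], [0.0, -0.001, -1.0]]
ft_force: [0.1, 0.4, -2.9]
opening: 21.5
```

```bash
cat > lidm.py <<'E'
from goal import *
def lid(f,p0,zc):
    c=cloud(f);hsv=cv2.cvtColor(f["pixels"],cv2.COLOR_BGR2HSV)
    r=np.hypot(c[...,0]-p0[0],c[...,1]-p0[1])
    y=(r<80)&(hsv[...,1]>60)&(hsv[...,0]>8)&(hsv[...,0]<35)&(hsv[...,2]>60)&(abs(c[...,2]-zc)<25)
    n,l,s,_=cv2.connectedComponentsWithStats(y.astype(np.uint8));i=1+np.argmax(s[1:,4])
    m=(l==i); p=c[m]; cnt=max(cv2.findContours(m.astype(np.uint8),cv2.RETR_EXTERNAL,cv2.CHAIN_APPROX_NONE)[0],key=len)[:,0]
    # cover plane: points outside collar
    q=p[np.hypot(p[:,0]-p0[0],p[:,1]-p0[1])>26]
    for _ in range(3):
        A=np.c_[q[:,:2]-p0[:2],np.ones(len(q))];k=np.linalg.lstsq(A,q[:,2],rcond=None)[0];e=abs(A@k-q[:,2]);q=q[e<2.5*np.median(e)+.5]
    print("cover pts",len(q),"slopes deg",np.degrees(k[:2]).round(2),"z",k[2].round(1),"hull circ@z",circ(plane(f,cv2.convexHull(cnt)[:,0],k[2])))
E
python3 -c "
from lidm import *
goal([602,-30.7,175],R_tool(-3,0))
p=sense()['position']
for n in('top','scene'):
    f=imaging.grab_frame(n);crop(f,[602,-30,120],55,'pics/r_'+n+'.png',6)
    try: lid(f,p,p[2]-27)
    except Exception as e: print(n,e)
"
```

```text
t 22.8 pos [601.4 -30.9 174.7] q [ 0.72  0.62 -1.02  1.68  0.56  1.17 -0.5 ] F [ 0.1  0.4 -2.9] op 21.5
shift [ 0.3  0.6 -0.3] rv [-0.0005 -0.0002 -0.0006] deg 0.0
pics/r_top.png offset 204 151 scale 6
top attempt to get argmax of an empty sequence
pics/r_scene.png offset 218 171 scale 6
cover pts 631 slopes deg [-0.3  -0.24] z 146.6 hull circ@z (array([601.61396142, -27.98376454]), np.float64(50.87386777423608))
```

View pics/r_scene.png

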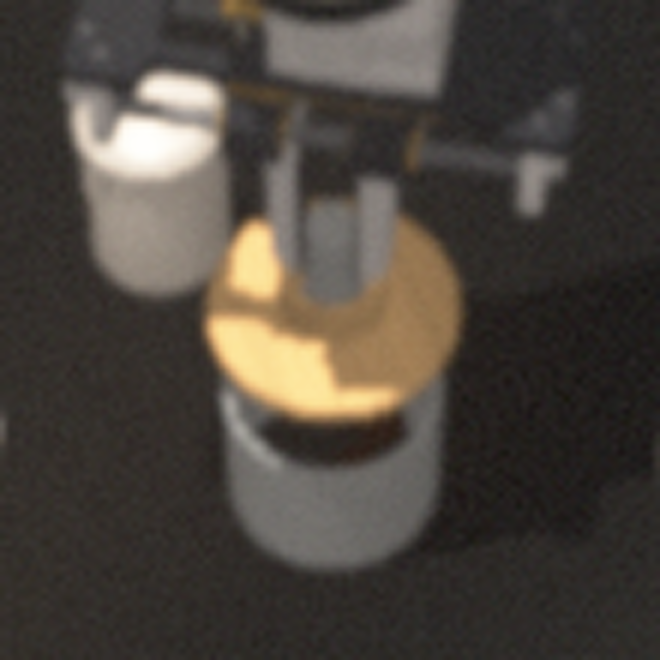

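View pics/r_top.png

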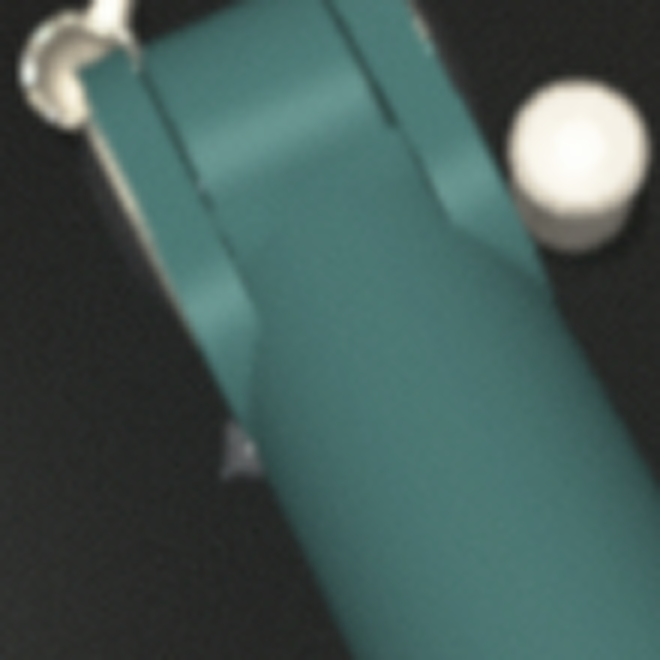

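The lids hang level (fit about 0.3°) over the canister. The knob sits about 1.5 mm off the TCP along tool x, so I'll correct for that and descend with force checks.

Emit:
send_rows(
  moves=[-0.6, 0.3, 4, 0, 0, 0, 0, -1.2, 0.6, 12, 0, 0, 0, 0, -1.2, 0.6, 20, 0, 0, 0, 0, -1.2, 0.6, 28, 0, 0, 0, 0, -1.2, 0.6, 33, 0, 0, 0, 0, -1.2, 0.6, 36, 0, 0, 0, 0, -1.2, 0.6, 36, 0, 0, 0, 0],
)

```text
clock: 23.6
position: [602.0, -31.6, 138.4]
orientation: [[0.052, 0.999, -0.001], [0.999, -0.052, 0.001], [0.001, -0.001, -1.0]]
ft_force: [-0.0, -0.0, -3.1]
opening: 21.6
```

```bash
python3 -c "
from lidm import *
goal([602,-32,122.4],R_tool(-3,0))
p=sense()['position']
f=imaging.grab_frame('scene');crop(f,[602,-30,90],50,'pics/s_scene.png',7)
lid(f,p,p[2]-27)
"
```

```text
t 23.6 pos [602.  -31.6 138.4] q [ 0.71  0.66 -0.99  1.71  0.6   1.12 -0.52] F [-0.  -0.  -3.1] op 21.6
shift [-0.4  0.  16. ] rv [-0.0007 -0.0006  0.0004] deg 0.1
pics/s_scene.png offset 223 183 scale 7
cover pts 598 slopes deg [-0.01 -0.04] z 110.4 hull circ@z (array([602.40553609, -28.00485012]), np.float64(50.95651339836705))
```

View pics/s_scene.png

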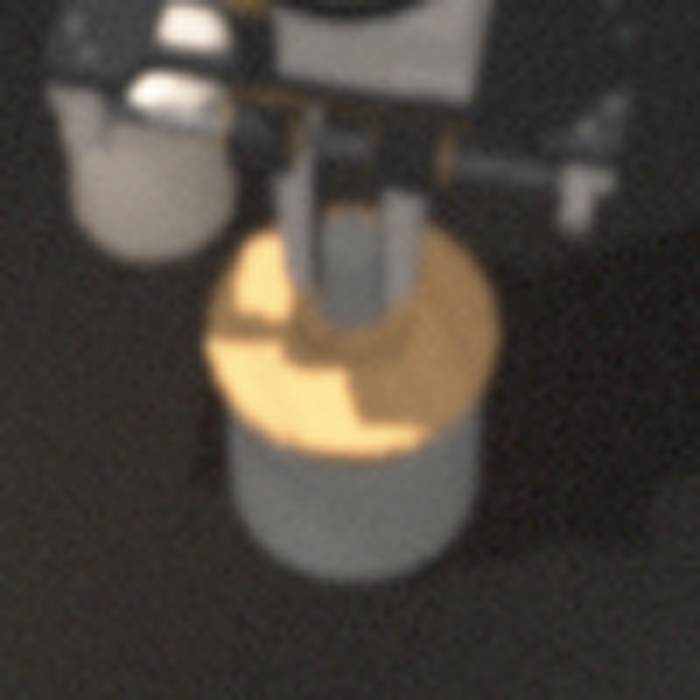

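Level, with the lid centre (355) matching the canister centre (355) in columns. Lowering slowly.

Emit:
send_rows(
  moves=[0, 0, 1.5, 0, 0, 0, 0, 0, 0, 3, 0, 0, 0, 0, 0, 0, 4.5, 0, 0, 0, 0, 0, 0, 6, 0, 0, 0, 0, 0, 0, 7, 0, 0, 0, 0],
)

```text
clock: 24.15
position: [602.1, -31.7, 131.6]
orientation: [[0.052, 0.999, -0.0], [0.999, -0.052, 0.0], [0.0, -0.0, -1.0]]
ft_force: [-0.1, 1.8, -2.4]
opening: 21.9
```

Emit:
send_rows(
  moves=[0, 0, 1.5, 0, 0, 0, 0, 0, 0, 3, 0, 0, 0, 0, 0, 0, 4.5, 0, 0, 0, 0, 0, 0, 5.5, 0, 0, 0, 0],
)

```text
clock: 24.55
position: [602.1, -31.7, 126.1]
orientation: [[0.052, 0.999, -0.0], [0.999, -0.052, 0.001], [0.001, -0.0, -1.0]]
ft_force: [-0.9, 0.3, -2.8]
opening: 21.5
```

Entering freely. Going on to the seat.

Emit:
send_rows(
  moves=[0, 0, 1.2, 0, 0, 0, 0, 0, 0, 2.4, 0, 0, 0, 0, 0, 0, 3, 0, 0, 0, 0],
)

```text
clock: 24.85
position: [602.1, -31.7, 123.1]
orientation: [[0.052, 0.999, -0.0], [0.999, -0.052, 0.0], [0.0, -0.0, -1.0]]
ft_force: [-0.5, -0.8, -1.9]
opening: 21.5
```

Emit:
send_rows(
  moves=[0, 0, 0.7, 0, 0, 0, 0, 0, 0, 1.2, 0, 0, 0, 0, 0, 0, 1.2, 0, 0, 0, 0],
)

```text
clock: 25.15
position: [602.0, -31.6, 122.6]
orientation: [[0.052, 0.999, -0.0], [0.999, -0.052, 0.0], [0.0, -0.0, -1.0]]
ft_force: [-5.7, -0.7, 7.3]
opening: 21.4
```

Seated: contact force at TCP 122.6 mm, against a predicted 122.4. I'll release the knob.

Emit:
send_rows(
  moves=[0, 0, -0.7, 0, 0, 0, 0, 0, 0, -0.7, 0, 0, 0, 0.3, 0, 0, -0.7, 0, 0, 0, 0.5, 0, 0, -0.7, 0, 0, 0, 0.7, 0, 0, -0.7, 0, 0, 0, 0.7, 0, 0, -0.7, 0, 0, 0, 0.7, 0, 0, -0.7, 0, 0, 0, 0.7],
)

```text
clock: 25.85
position: [602.1, -31.7, 122.7]
orientation: [[0.052, 0.999, -0.0], [0.999, -0.052, 0.001], [0.0, -0.0, -1.0]]
ft_force: [0.3, 0.8, 0.8]
opening: 64.0
```

```bash
python3 -c "
from lidm import *
goal([602,-30.7,97.5],R_tool(-3,0))
p=sense()['position']
f=imaging.grab_frame('scene');crop(f,[602,-30,90],50,'pics/t_scene.png',7)
lid(f,p,95)
"
```

```text
t 25.85 pos [602.1 -31.7 122.7] q [ 0.7   0.67 -0.98  1.72  0.62  1.09 -0.53] F [0.3 0.8 0.8] op 64.0
shift [ 0.9 -0.2 25.2] rv [-0.0002 -0.0005  0.0003] deg 0.0
pics/t_scene.png offset 223 183 scale 7
cover pts 617 slopes deg [-0.05 -0.31] z 94.6 hull circ@z (array([602.35631862, -27.74389168]), np.float64(51.49498394843953))
```

View pics/t_scene.png

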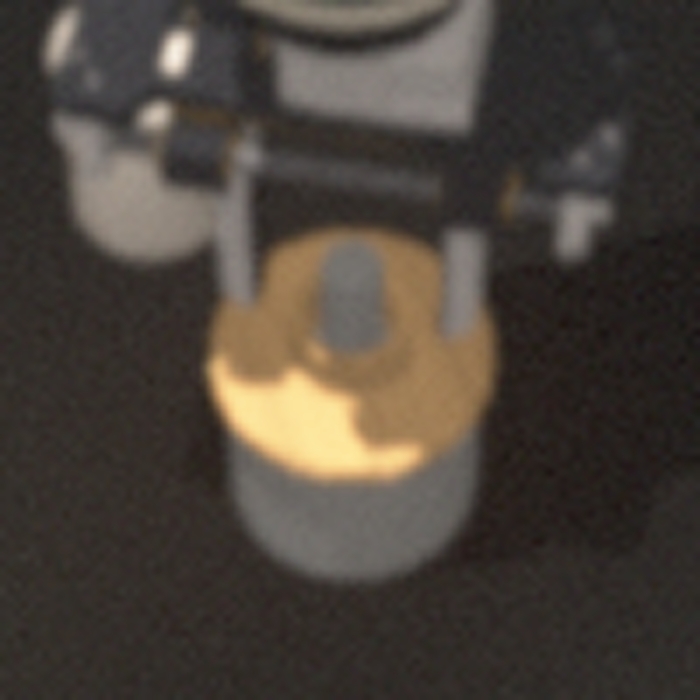

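The pair is seated level (cover z 94.6 against 95 expected), and the knob is free at (352,295). I'll lower around the collar and grip it.

Emit:
send_rows(
  moves=[0.9, -0.2, 6, 0, 0, 0, 0.7, 0.9, -0.2, 14, 0, 0, 0, 0.7, 0.9, -0.2, 21, 0, 0, 0, 0.7, 0.9, -0.2, 24.3, 0, 0, 0, 0.7, 0.9, -0.2, 24.3, 0, 0, 0, 0.6, 0.9, -0.2, 24.3, 0, 0, 0, 0.5, 0.9, -0.2, 24.3, 0, 0, 0, 0.45, 0.9, -0.2, 24.3, 0, 0, 0, 0.4, 0.9, -0.2, 24.3, 0, 0, 0, 0.35, 0.9, -0.2, 24.3, 0, 0, 0, 0.3, 0.9, -0.2, 24.3, 0, 0, 0, 0.3],
)

```text
clock: 27.0
position: [602.1, -30.7, 98.7]
orientation: [[0.052, 0.999, 0.0], [0.999, -0.052, 0.0], [0.0, 0.0, -1.0]]
ft_force: [-0.7, -0.0, 4.0]
opening: 41.7
```

```bash
python3 -c "
from lidm import *
goal([602,-30.7,97.5],R_tool(-3,0))
p=sense()['position']
f=imaging.grab_frame('scene');crop(f,[602,-30,90],50,'pics/u_scene.png',7)
lid(f,p,95)
"
```

```text
t 27.0 pos [602.1 -30.7  98.7] q [ 0.68  0.7  -0.96  1.74  0.65  1.05 -0.56] F [-0.7 -0.   4. ] op 41.7
shift [ 0.  -0.1  1.2] rv [ 0.0001 -0.0005  0.0002] deg 0.0
pics/u_scene.png offset 223 183 scale 7
cover pts 540 slopes deg [ 0.06 -0.08] z 94.4 hull circ@z (array([602.53963927, -27.17888878]), np.float64(51.288931035198836))
```

View pics/u_scene.png

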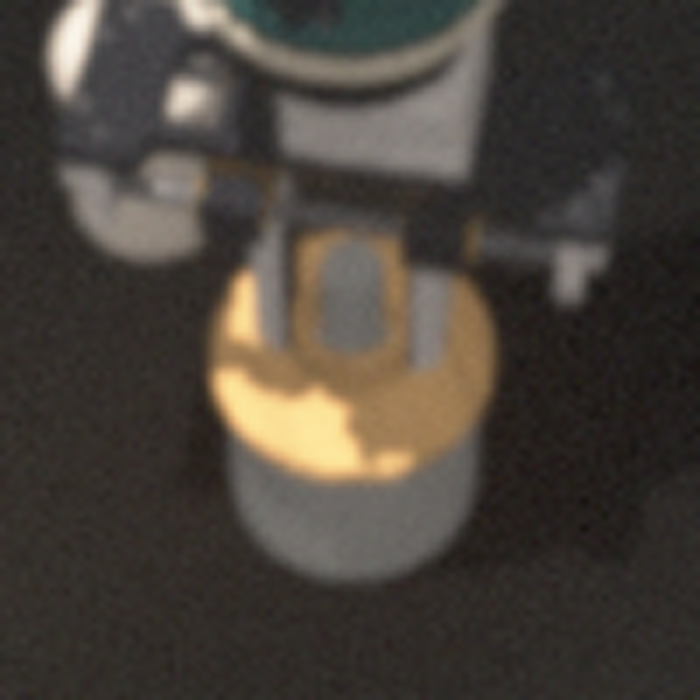

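The fingers hold the collar and the knob stands free in the hole. Lifting straight up slowly first.

Emit:
send_rows(
  moves=[0, 0, 0, 0, 0, 0, 0.2, 0, 0, -1, 0, 0, 0, 0.2, 0, 0, -3, 0, 0, 0, 0.2, 0, 0, -6, 0, 0, 0, 0.2, 0, 0, -10, 0, 0, 0, 0.2, 0, 0, -14, 0, 0, 0, 0.2, 0, 0, -18, 0, 0, 0, 0.2, 0, 0, -20, 0, 0, 0, 0.2, 0, 0, -20, 0, 0, 0, 0.2],
)

```text
clock: 27.95
position: [602.1, -30.8, 118.8]
orientation: [[0.052, 0.999, 0.0], [0.999, -0.052, 0.0], [0.0, 0.0, -1.0]]
ft_force: [-0.5, 0.0, -1.1]
opening: 41.9
```

```bash
python3 -c "
from lidm import *
goal([602,-30.7,97.5],R_tool(-3,0))
p=sense()['position']
f=imaging.grab_frame('scene');crop(f,[602,-30,90],50,'pics/v_scene.png',7)
lid(f,p,115)
"
```

```text
t 27.95 pos [602.1 -30.8 118.8] q [ 0.69  0.68 -0.97  1.72  0.63  1.08 -0.54] F [-0.5  0.  -1.1] op 41.9
shift [ 0.1 -0.1 21.3] rv [ 0.0002 -0.0004  0.0002] deg 0.0
pics/v_scene.png offset 223 183 scale 7
cover pts 611 slopes deg [-0.12 -0.33] z 114.5 hull circ@z (array([602.09162924, -28.05647092]), np.float64(51.405054325081046))
```

View pics/v_scene.png

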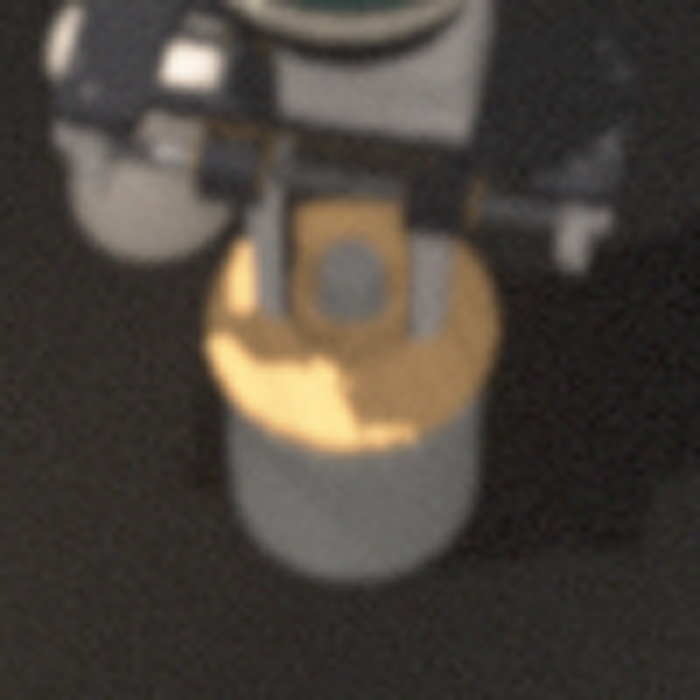

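The outer lid rises alone: the knob at (352,280) stays where it was while the cover climbed 20 mm, and the load is about 0.9 N. I'll continue up.

Emit:
send_rows(
  moves=[0, 0, -2, 0, 0, 0, 0.2, 0, 0, -6, 0, 0, 0, 0.2, 0, 0, -12, 0, 0, 0, 0.2, 0, 0, -19, 0, 0, 0, 0.2, 0, 0, -27, 0, 0, 0, 0.2, 0, 0, -35, 0, 0, 0, 0.2, 0, 0, -44, 0, 0, 0, 0.2, 0, 0, -53, 0, 0, 0, 0.2, 0, 0, -61, 0, 0, 0, 0.2, 0, 0, -67, 0, 0, 0, 0.2, 0, 0, -70, 0, 0, 0, 0.2, 0, 0, -70, 0, 0, 0, 0.2, 0, 0, -70, 0, 0, 0, 0.2, 0, 0, -70, 0, 0, 0, 0.2],
)

```text
clock: 29.4
position: [601.8, -30.8, 188.1]
orientation: [[0.052, 0.999, -0.001], [0.999, -0.052, 0.001], [0.0, -0.001, -1.0]]
ft_force: [-0.6, -0.5, -0.4]
opening: 42.3
```

```bash
python3 -c "
from lidm import *
goal([602,-30.7,188],R_tool(-3,0))
p=sense()['position']
for n in ('top','scene'):
  f=imaging.grab_frame(n);cv2.imwrite('pics/fin_'+n+'.png',f['pixels'])
crop(f,[602,-30,110],55,'pics/w_scene.png',7)
lid(f,p,185)
c=cloud(f)
# flange steel / visible at z~90
r=np.hypot(c[...,0]-602,c[...,1]+30.7)
q=c[(r<46)&(c[...,2]>80)&(c[...,2]<100)];print('flange pts',len(q),np.median(q,0), np.percentile(q[:,2],[10,90]))
q=c[(r<16)&(c[...,2]>140)&(c[...,2]<156)];print('knob top',len(q),np.median(q,0) if len(q) else '')
q0=q=c[(r<46)&(c[...,2]>86)&(c[...,2]<94)]
A=np.c_[q[:,:2]-[602,-30],np.ones(len(q))];print(np.degrees(np.linalg.lstsq(A,q[:,2],rcond=None)[0][:2]))
"
```

```text
t 29.4 pos [601.8 -30.8 188.1] q [ 0.73  0.6  -1.03  1.66  0.55  1.2  -0.49] F [-0.6 -0.5 -0.4] op 42.3
shift [0.1 0.2 0.1] rv [-0.0008 -0.0005  0.0002] deg 0.1
pics/w_scene.png offset 218 174 scale 7
cover pts 635 slopes deg [ 0.18 -0.04] z 183.8 hull circ@z (array([602.1826863, -28.6256395]), np.float64(50.99035395154313))
flange pts 623 [598.72044584 -15.47748647  89.34241773] [86.23517437 91.79625092]
knob top 0 
[-0.0224999   0.38248048]
```

View pics/w_scene.png

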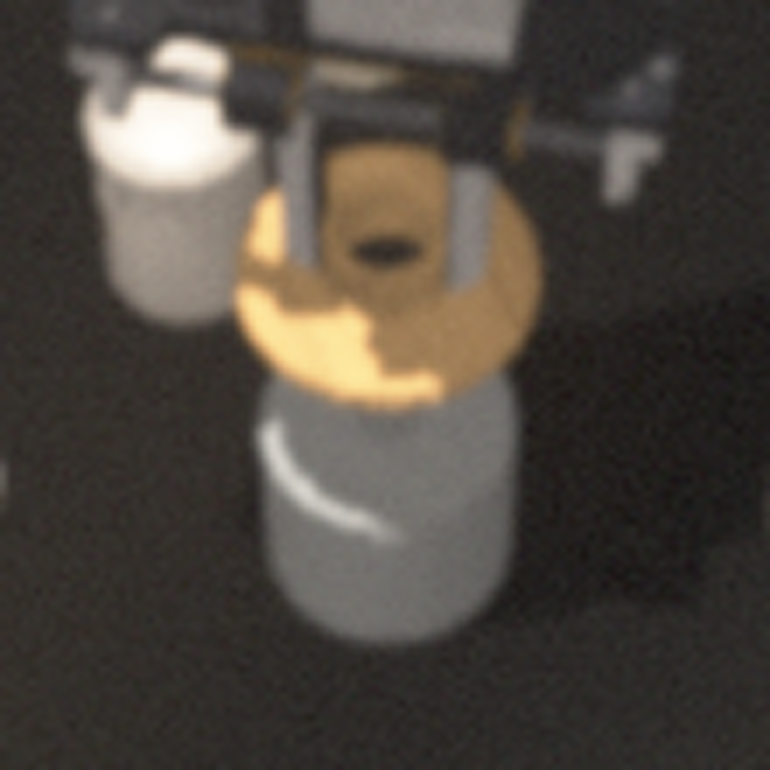

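View pics/fin_scene.png

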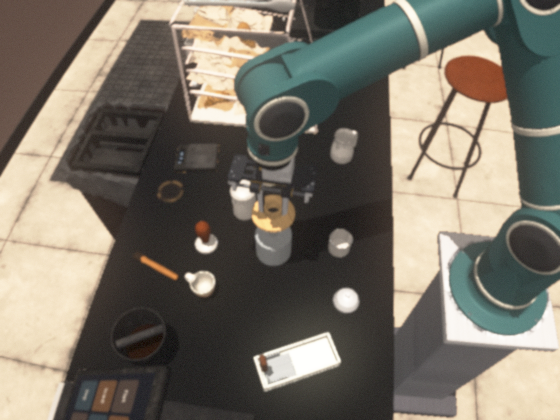

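The final view shows the outer lid held level with its hole empty at (385,250). The steel flange lies flat on the canister, the scoop stands in the tray at (280,365), and the bystanders are upright. Handing in.

```bash
python3 -c "
from workcell import ticket
print(ticket.sign_off())"
```

```text
the job is handed in; nothing more can be done
None
```

The job is done and handed in at about 29.5 s. I scooped all three truffles, and only the scoop touched them. I tipped them into the canister and stood the scoop back in the far half of the tray. I then carried both lids by the knob, seated them, let go, and lifted the outer lid alone by its collar.

**Last checks**
- **Outer lid:** it is held level, with the cover fit within 0.2°. Its skirt should be about 27 mm above the inner lid's knob, going by the measured cover height and the given sizes.
- **Inner lid:** its flange measures 89.3 mm high, against 90 mm expected when seated. It is flat to about 0.4°.
- **Scoop and surroundings:** the tray shows no truffles left, the scoop stands in it, and the bystanders that show in the last view are upright.

**What I could not confirm, or that went off plan**
- **Truffle count:** all three were on the scoop before tipping. Afterwards at least two showed inside the canister, and none showed on the scoop, in the tray or nearby.
- **Rim contact:** while tipping, the wrist neared its range end, and the scoop touched the canister rim at about 10 N. The scoop had not slipped in the gripper when I checked afterwards.
- **Knob not seen directly:** my depth check found no points on the knob top under the raised lid, so that clearance is calculated.

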